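# Jugs on the marked rack, lids to their spouts

### The arm

A 6-joint arm with a two-finger parallel gripper is mounted at the origin on the work surface. World frame = base frame: x ahead of the robot, y to its left, z up, the work surface at z = 0. Lengths are in m, angles in rad, forces in N, time in s.
With the tool pointing down it reaches from about 0.225 to 0.875 m from the base axis. Payload 3.4 kg.
Tool frame: the origin (TCP) lies on the centre line of the jaws, within the pads' length; the fingertips stand 14 mm ahead of it and the grasp point (between the pads) lies 5 mm behind it; z points along the fingers, y is the line along which they close (so a half turn about z gives the same grasp; the last joint's range is limited). The gripper opens to 85 mm and grips with 20 to 120 N. Pads are 22 mm wide; open, the fingers measure 114 mm over their backs; the gripper's body (76 mm by 85 mm) begins 54 mm behind the grasp point. The pads swing forward as they close: fully open they stand 13 mm farther back than shut.
Start: joints at [1.209, 0.276, 1.505, -0, 1.361, -0.121], TCP at [0.137, 0.558, 0.245] pointing down, gripper open.
Joint ranges: [-2.89, 2.89], [-0.75, 2.08], [0.22, 2.7], [-1.18, 4.32], [0.11, 2.71], [-2.7, 2.7]. Speed limits (rad/s): [2.57, 2.57, 3.14, 3.14, 3.14, 3.14].

### API

Orientations are given as a unit quaternion [w, x, y, z].
In Python, from rig import manip, eyes gives the robot as it stands.
- The arm moves only by the shell command python3 -m creep 'ROWS' [FORCE]. ROWS is JSON, a list of rows, each a list of 5 numbers: the opening, from 0 (shut) to 1 (fully open), then the shift along the tool's x, y, z normalised to -1 to 1, where 1 is 0.5 m, then the turn about the tool's z normalised to -1 to 1, where 1 is 360 degrees. In form: [[fingers, dx, dy, dz, spin], ...]. A call has 1 to 10 rows; each row is the pose to reach, as a shift and turn from the pose commanded when the call began, along the tool's axes at that moment, turning the shorter way round; what a row does not reach only later rows make up. A row lasts 1/10 s, in which the tool goes at most 50 mm and 8.59 degrees, less where a joint would pass 70% of its speed; a pose out of reach is approached as far as the arm can. A call with a number of a shift or a turn outside -1 to 1 is refused whole. A call with a gripper value outside its range is refused whole. The fingers move at their own pace and stop on an object; FORCE is the grip in N (left out, the last holds). Time passes only in rows, so rows that repeat a pose let the fingers close. It gives the time, the measured TCP pose, the force, the opening and the grip force at its end, in the units of the state.
- manip.get_state(): the state, without advancing time (a new reading comes with each control period).
- eyes.get_image(name): name is "side" or "top" or "wrist"; returns a dict with "frame" (384x512x3 uint8, red, green, blue), "fx", "fy", "cx", "cy" (pixels), "R" (3x3) and "t" (3): a world point X has camera coordinates R X + t. Camera axes: x right, y down, z forward; pixel columns grow to the right and rows downward; lengths in m; the calibration is good to about 2 mm. A picture is of the moment at which its call begins. There is no depth.
- manip.sign_off(): hands the job in; it is judged then, once.
Trained networks look in the newest picture that a camera, given by its name, has taken for a name from the list of things; names that differ only in an ending like _2 or _b are one class to them, and where a whole thing is asked for, a point or a joint stands for the part that bears it (a point fixed in the world has none). Each returns a list of dicts, best first, with "confidence" (0 to 1); they miss things now and then, are a little off and sometimes report something else, mostly with a low value. They report only what shows in the picture. A call takes as long as a camera call. They do not tell look-alikes from the thing itself.
- eyes.regions_of(camera, label): "mask" (384x512 bool, what is visible of it) and "bbox" ([left, top, right, bottom] in pixels, round what is visible of it).
- eyes.place_of(camera, label): "centre" ([column, row] in pixels: a listed point, or the origin of a listed thing).
The state is a dict: "clock": time; "qpos": joint angles; "qd": joint speeds; "effort": joint torques, N m; "position": TCP position; "ee_rot": TCP orientation; "contact_force": force on the tool from outside, world axes, zero at the start; "moment": the same for the moment, N m; "width": finger opening in m; "gripper_force": force on a finger pad.
Only numpy, scipy, OpenCV 4.12 (cv2) and the standard library are available. Lean on these libraries where they do the work, as an engineer would, in place of code of your own. Each camera call takes 0.05 s, during which the arm holds its last target. There are 200 camera calls.

### The job

Stand every jug on the slotted rack, upright in the middle of a cork disc of its own, turned so that its spout faces that disc's steel stud, and close each with the lid of its size, fully down, with the lid's tab over the spout. Put every lid that has no jug here (the smallest lid never has one) into the steel bowl, and do not knock over the amber bottle.

Things in the scene. Friction and masses are not known exactly. Their poses are not given: they have to be found in the camera images.
- jug_small: small jug: open straight aluminium cylinder, 46 mm outer diameter, 85 mm high, wall 3.5, inner floor 6 mm up, 180 g. Origin: centre of its underside; z up; x points to the pouring spout at the rim, which reaches 33 mm from the axis, is 10 mm wide (y), at heights 67 to 81; elsewhere the wall is smooth. Starts upright on the table. May be absent.
- jug_small_spout (a point): tip of the small jug's spout: 33 mm from the jug's axis along its x, 80 mm above its underside
- jug_medium: medium jug: open straight aluminium cylinder, 56 mm outer diameter, 75 mm high, wall 3.5, inner floor 6 mm up, 180 g. Origin: centre of its underside; z up; x points to the pouring spout at the rim, which reaches 38 mm from the axis, is 10 mm wide (y), at heights 57 to 71; elsewhere the wall is smooth. Starts upright on the table. May be absent.
- jug_medium_spout (a point): tip of the medium jug's spout: 38 mm from the jug's axis along its x, 70 mm above its underside
- jug_large: large jug: open straight aluminium cylinder, 66 mm outer diameter, 65 mm high, wall 3.5, inner floor 6 mm up, 180 g. Origin: centre of its underside; z up; x points to the pouring spout at the rim, which reaches 43 mm from the axis, is 10 mm wide (y), at heights 47 to 61; elsewhere the wall is smooth. Starts upright on the table. May be absent.
- jug_large_spout (a point): tip of the large jug's spout: 43 mm from the jug's axis along its x, 60 mm above its underside
- lid_small: lid of the small jug, 50 g: disc 44 mm across, 5 thick, on a plug 34 across, 6 deep. Origin: plug's underside; z up; disc top at 11 mm, above it a wooden bar grip along x, 34 long, 12 wide, 20 tall. A 12 mm wide tab at the edge along +x ends 33 mm from the axis. Starts plug down on the table. Seated, the disc rests on the rim: origin 79 mm over the jug's; 2.5 mm play.
- lid_small_tab (a point): end of that lid's tab, 33 mm along +x from the lid's axis, 8.5 mm above its origin
- lid_medium: lid of the medium jug, 50 g: disc 54 mm across, 5 thick, on a plug 44 across, 6 deep. Origin: plug's underside; z up; disc top at 11 mm, above it a wooden bar grip along x, 34 long, 12 wide, 20 tall. A 12 mm wide tab at the edge along +x ends 38 mm from the axis. Starts plug down on the table. Seated, the disc rests on the rim: origin 69 mm over the jug's; 2.5 mm play.
- lid_medium_tab (a point): end of that lid's tab, 38 mm along +x from the lid's axis, 8.5 mm above its origin
- lid_large: lid of the large jug, 50 g: disc 64 mm across, 5 thick, on a plug 54 across, 6 deep. Origin: plug's underside; z up; disc top at 11 mm, above it a wooden bar grip along x, 34 long, 12 wide, 20 tall. A 12 mm wide tab at the edge along +x ends 43 mm from the axis. Starts plug down on the table. Seated, the disc rests on the rim: origin 59 mm over the jug's; 2.5 mm play.
- lid_large_tab (a point): end of that lid's tab, 43 mm along +x from the lid's axis, 8.5 mm above its origin
- lid_odd: odd lid, the smallest, that fits none of the jugs, 50 g: disc 34 mm across, 5 thick, on a plug 24 across, 6 deep. Origin: plug's underside; z up; disc top at 11 mm, above it a wooden bar grip along x, 34 long, 12 wide, 20 tall. A 12 mm wide tab at the edge along +x ends 28 mm from the axis. Starts plug down on the table.
- lid_odd_tab (a point): end of that lid's tab, 28 mm along +x from the lid's axis, 8.5 mm above its origin
- rest0: one of three cork discs, 112 mm across, inlaid in the rack's top: a place for any one jug. Origin: its centre, at the height on which a jug stands; z up; x points to its mark, a steel stud 11 mm wide, 5 mm proud, 49 mm from the centre (look only, nothing collides with disc or stud)
- rest1: one of three cork discs, 112 mm across, inlaid in the rack's top: a place for any one jug. Origin: its centre, at the height on which a jug stands; z up; x points to its mark, a steel stud 11 mm wide, 5 mm proud, 49 mm from the centre (look only, nothing collides with disc or stud)
- rest2: one of three cork discs, 112 mm across, inlaid in the rack's top: a place for any one jug. Origin: its centre, at the height on which a jug stands; z up; x points to its mark, a steel stud 11 mm wide, 5 mm proud, 49 mm from the centre (look only, nothing collides with disc or stud)
- rack: slotted wooden rack, a flat board 140 mm (x) by 380 mm (y), its top 30 mm above the table, fixed; the three cork discs lie in a row along its y at -125, 0 and 125 mm. Origin: centre of its underside
- bowl: stainless steel bowl for odd lids, rim 160 mm across, 55 mm high, wall 3 mm, narrowing towards its base (inner floor about 3 mm up), fixed. Origin: centre of its underside
- amber_bottle: amber glass bottle with a cap, 66 mm in diameter, 200 mm tall, standing beside the work; not part of the job. Origin: centre of its underside, z up
There are look-alikes about, which are no part of the job. Leave any red, turquoise or yellow look-alike of the lid_medium alone.

How it is judged:
By the outcome, as a careful person would: the job done as asked, in the order asked, and still so for the second after the job is handed in, with the robot touching nothing.
Of jug_small, jug_medium, jug_large only 2 to 3 are there at a start; the rules pass over those that are not, and their reading is None.
At some moment in a run one of jug_small, jug_medium, jug_large, lid_odd may be knocked a few centimetres aside while the robot is not near it.
It also fails if it takes over 210 s, if anything falls off the work surface, if the arm or the gripper's body presses on something with over 40 N, if the wrist force passes 120 N, or if a joint passes its speed limit or range.

## Working session

There is one attempt and no reset: what is moved stays moved. The work goes in short steps, Python scripts to look and compute and a shell command to move; the robot and the scene stay as the last step left them, time stands still between calls to the robot, and variables do not carry over. Pictures are saved under pics/ and viewed, at most 14 in all, crops included, and the job is handed in when it is done.

```bash
ls; mkdir -p pics; cat > h.py <<'E'
import numpy as np,cv2
from rig import manip,eyes
def ray(im,px):
    d=np.array([(px[0]-im['cx'])/im['fx'],(px[1]-im['cy'])/im['fy'],1.]);R=np.array(im['R']);return -R.T@np.array(im['t']),R.T@d
def onz(im,px,z):
    c,d=ray(im,px);return c+d*(z-c[2])/d[2]
def proj(im,X):
    c=np.array(im['R'])@np.array(X)+np.array(im['t']);return [im['fx']*c[0]/c[2]+im['cx'],im['fy']*c[1]/c[2]+im['cy']]
def tri(l):
    A=np.zeros((3,3));b=np.zeros(3)
    for im,px in l:
        c,d=ray(im,px);d=d/np.linalg.norm(d);P=np.eye(3)-np.outer(d,d);A+=P;b+=P@c
    return np.linalg.solve(A,b)
def save(im,n,s=1.5):
    cv2.imwrite('pics/'+n,cv2.resize(im['frame'][...,::-1],None,fx=s,fy=s))
def show():
    s=manip.get_state();print('t',round(s['clock'],2),'pos',np.round(s['position'],4),'q',np.round(s['ee_rot'],4),'w',round(s['width'],4),'gf',np.round(s['gripper_force'],1),'qp',np.round(s['qpos'],2));return s
E
cat > a.py <<'E'
from h import *
show()
for c in ['top','side','wrist']:
    im=eyes.get_image(c);save(im,'a_'+c+'.png');c0,d0=ray(im,(im['cx'],im['cy']));print(c,np.round(c0,3),np.round(d0,2))
    if c=='wrist':continue
    for n in ['jug_small','jug_small_spout','jug_medium','jug_medium_spout','jug_large','jug_large_spout','lid_small','lid_small_tab','lid_medium','lid_medium_tab','lid_large','lid_large_tab','lid_odd','lid_odd_tab','rest0','rack','bowl','amber_bottle']:
        print(n,[(np.round(r['centre']).astype(int).tolist(),round(r['confidence'],2),np.round(onz(im,r['centre'],0.0)[:2],3).tolist()) for r in eyes.place_of(c,n)])
E
python3 a.py
```

```text
pics
t 0.0 pos [0.137  0.5579 0.2444] q [-2.000e-04  1.201e-01  9.928e-01 -9.000e-04] w 0.0854 gf 0.0 qp [ 1.21  0.28  1.51 -0.    1.36 -0.12]
top [0.467 0.079 1.292] [ 0.05 -0.02 -1.  ]
jug_small [([412, 230], 0.91, [0.44, -0.38])]
jug_small_spout [([428, 236], 0.54, [0.42, -0.426]), ([414, 227], 0.33, [0.449, -0.385])]
jug_medium []
jug_medium_spout []
jug_large [([372, 227], 0.8, [0.448, -0.259])]
jug_large_spout [([389, 241], 0.92, [0.407, -0.311]), ([316, 240], 0.32, [0.409, -0.094])]
lid_small [([278, 224], 0.76, [0.456, 0.017]), ([145, 150], 0.51, [0.676, 0.407]), ([389, 242], 0.28, [0.404, -0.309])]
lid_small_tab [([286, 218], 0.58, [0.475, -0.006])]
lid_medium [([130, 189], 0.87, [0.561, 0.451]), ([104, 158], 0.68, [0.651, 0.527]), ([149, 224], 0.59, [0.456, 0.393]), ([183, 217], 0.57, [0.478, 0.295])]
lid_medium_tab [([97, 164], 0.76, [0.634, 0.547]), ([176, 205], 0.59, [0.512, 0.315]), ([144, 185], 0.59, [0.572, 0.41]), ([134, 227], 0.57, [0.449, 0.436]), ([372, 230], 0.55, [0.441, -0.259])]
lid_large [([324, 226], 0.84, [0.451, -0.12])]
lid_large_tab [([315, 241], 0.97, [
[... 1101 characters left out ...]
, 148], 0.58, [0.63, 0.558]), ([196, 188], 0.51, [0.51, 0.33]), ([197, 171], 0.49, [0.574, 0.408]), ([389, 272], 0.32, [0.617, -0.294])]
lid_large [([290, 269], 0.58, [0.453, -0.115]), ([377, 334], 0.34, [0.439, -0.376])]
lid_large_tab [([274, 270], 0.63, [0.423, -0.087]), ([269, 244], 0.25, [0.484, -0.012])]
lid_odd [([219, 228], 0.53, [0.434, 0.133])]
lid_odd_tab [([227, 216], 0.67, [0.484, 0.156])]
rest0 [([260, 182], 0.94, [0.671, 0.21]), ([282, 200], 0.72, [0.649, 0.093]), ([312, 221], 0.71, [0.638, -0.031])]
rack [([281, 207], 0.58, [0.622, 0.073])]
bowl [([389, 274], 0.72, [0.612, -0.297])]
amber_bottle [([280, 206], 0.35, [0.626, 0.079])]
wrist [0.057 0.578 0.374] [ 0.31 -0.08 -0.95]
```

View pics/a_top.png

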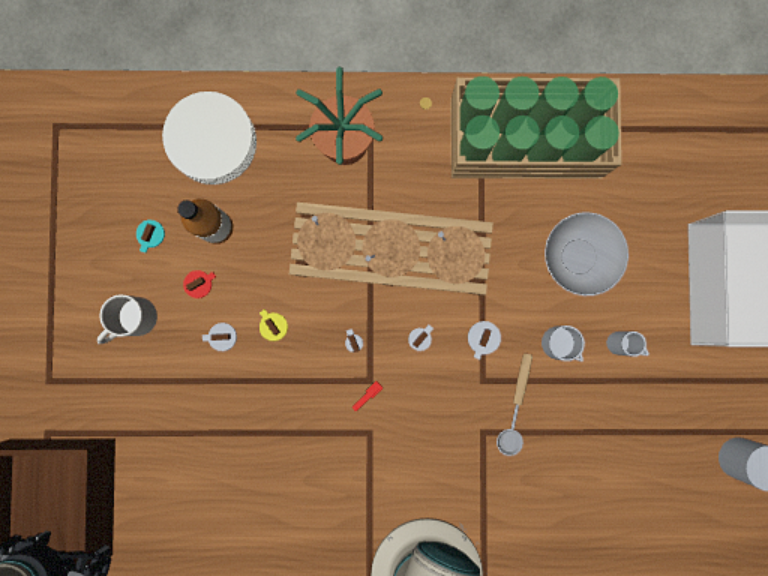

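View pics/a_side.png

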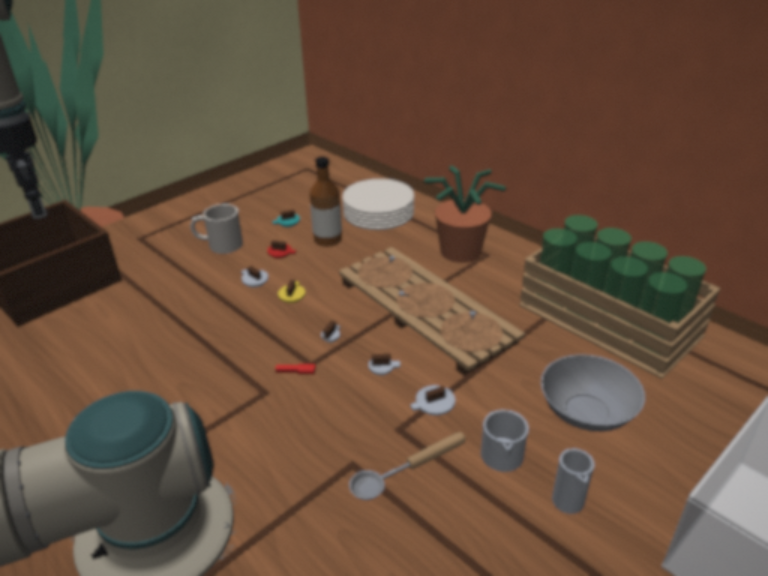

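The top view shows the large jug at (565,343) and the small jug at (628,343), with no medium jug. It also shows the grey medium lid at (220,337), the odd lid at (353,341), the small lid at (420,338) and the large lid at (485,338). The cork discs are at (326,240), (391,248) and (457,254), with their studs at (314,219), (368,258) and (441,235). The side view agrees; the bowl is at (592,390).

```bash
cat >> h.py <<'E'
def yaw(s=None):
    w,x,y,z=(s or manip.get_state())['ee_rot'];return np.arctan2(2*(x*y+w*z),1-2*(y*y+z*z))
def wr(a):return (a+np.pi)%(2*np.pi)-np.pi
def plan(x,y,z,yw):
    s=manip.get_state();p=np.array(s['position']);a=yaw(s);D=np.array([x,y,z])-p
    X=np.array([np.cos(a),np.sin(a)]);Y=np.array([np.sin(a),-np.cos(a)])
    sp=-wr(yw-a);q1=np.arctan2(y,x)
    print('PLAN',np.round([D[:2]@X/.5,D[:2]@Y/.5,-D[2]/.5,sp/2/np.pi],4),'q6cont',round(s['qpos'][5]+q1-s['qpos'][0]+sp,2),'rows',round(max(np.linalg.norm(D)/.05,abs(np.degrees(sp))/8.59),1))
def dets(im,cam,n,f='place_of'):
    return [(np.array(r['centre']),r['confidence']) for r in eyes.place_of(cam,n)]
E
cat > b.py <<'E'
from h import *
T=eyes.get_image('top');S=eyes.get_image('side')
for n,a,b in [('bowl',(383,175),(389,274)),('lidmed',(149,224),(170,186)),('lidodd',(235,229),(219,228)),('lidsm',(278,224),(253,246)),('lidlg',(324,226),(290,269)),('JL',(372,227),(337,302)),('JS',(412,230),(379,330)),('JLsp',(389,241),(338,303)),('JSsp',(428,236),(391,322)),('rL',(217,160),(260,182)),('rM',(261,164),(282,200)),('rR',(307,170),(312,221))]:
    print(n,np.round(tri([(T,a),(S,b)]),3))
for n,p in [('rL',(326,240)),('sL',(314,219)),('rM',(391,248)),('sM',(368,258)),('rR',(457,254)),('sR',(441,235))]: print(n,np.round(onz(T,np.array(p)/1.5,.03),3))
for n,p,z in [('JLsp',(582,358),.06),('JSsp',(645,353),.08),('JL',(563,330),.065)]: print(n,np.round(onz(T,np.array(p)/1.5,z),3))
plan(.40,-.30,.30,2.0)
E
python3 b.py
```

```text
bowl [ 0.604 -0.297  0.004]
lidmed [0.457 0.393 0.004]
lidodd [ 0.442  0.143 -0.012]
lidsm [ 0.456  0.017 -0.008]
lidlg [ 0.451 -0.117  0.005]
JL [ 0.449 -0.261  0.001]
JS [ 0.441 -0.376  0.012]
JLsp [ 0.409 -0.292  0.056]
JSsp [ 0.427 -0.4    0.073]
rL [0.646 0.191 0.022]
rM [0.628 0.069 0.027]
rR [ 0.608 -0.061  0.035]
rL [0.642 0.192 0.03 ]
sL [0.682 0.216 0.03 ]
rM [0.626 0.067 0.03 ]
sM [0.607 0.112 0.03 ]
rR [ 0.615 -0.059  0.03 ]
sR [ 0.652 -0.029  0.03 ]
JLsp [ 0.417 -0.289  0.06 ]
JSsp [ 0.426 -0.4    0.08 ]
JL [ 0.469 -0.253  0.065]
PLAN [-0.92   -1.5419 -0.1093  0.1434] q6cont -1.07 rows 18.0
```

```bash
python3 -m creep '[[1,-0.46,-0.77,-0.1,0.07],[1,-0.46,-0.77,-0.1,0.07],[1,-0.46,-0.77,-0.1,0.07],[1,-0.46,-0.77,-0.1,0.07],[1,-0.46,-0.77,-0.1,0.07],[1,-0.46,-0.77,-0.1,0.07],[1,-0.46,-0.77,-0.1,0.07],[1,-0.46,-0.77,-0.1,0.07],[1,-0.46,-0.77,-0.1,0.07]]'; python3 -c "
from h import *
plan(.40,-.30,.30,2.0)"
```

```text
clock: 2.95
position: [0.2682, 0.1292, 0.2958]
ee_rot: [0.001, 0.333, 0.943, 0.001]
contact_force: [0.9, -0.3, 0.2]
width: 0.0853
gripper_force: 0.0
PLAN [-0.7443 -0.5022 -0.0085  0.0736] q6cont -1.07 rows 9.0
```

```bash
python3 -m creep '[[1,-0.744,-0.502,-0.008,0.074],[1,-0.744,-0.502,-0.008,0.074],[1,-0.744,-0.502,-0.008,0.074],[1,-0.744,-0.502,-0.008,0.074],[1,-0.744,-0.502,-0.008,0.074],[1,-0.744,-0.502,-0.008,0.074],[1,-0.744,-0.502,-0.008,0.074],[1,-0.744,-0.502,-0.008,0.074],[1,-0.744,-0.502,-0.008,0.074],[1,-0.744,-0.502,-0.008,0.074]]'; cat > c.py <<'E'
from h import *
import sys
show();im=eyes.get_image('wrist');np.savez(sys.argv[1],**im)
save(im,sys.argv[1]+'.png')
for a in sys.argv[2:]:
    n,z=a.split(':')
    print(n,[(np.round(c,1).tolist(),round(k,2),np.round(onz(im,c,float(z)),4).tolist()) for c,k in dets(im,'wrist',n)])
E
python3 c.py w1 jug_large:0 jug_large_spout:.06 jug_small:0 jug_small_spout:.08
```

```text
clock: 3.95
position: [0.4011, -0.3044, 0.2981]
ee_rot: [0.001, 0.544, 0.839, -0.001]
contact_force: [-0.3, -0.0, 0.3]
width: 0.0853
gripper_force: 0.0
t 3.95 pos [ 0.4011 -0.3044  0.2981] q [ 0.001   0.5438  0.8392 -0.0011] w 0.0853 gf 0.0 qp [-0.79  0.14  1.55 -0.    1.44 -1.21]
jug_large [([289.0, 139.7], 0.69, [0.4429, -0.2565, 0.0]), ([364.9, 203.4], 0.63, [0.608, -0.2994, 0.0])]
jug_large_spout [([264.4, 157.6], 0.6, [0.4123, -0.2882, 0.06])]
jug_small [([258.6, 206.2], 0.94, [0.4459, -0.3775, 0.0])]
jug_small_spout [([237.7, 236.0], 0.98, [0.4229, -0.4037, 0.08])]
```

View pics/w1.png

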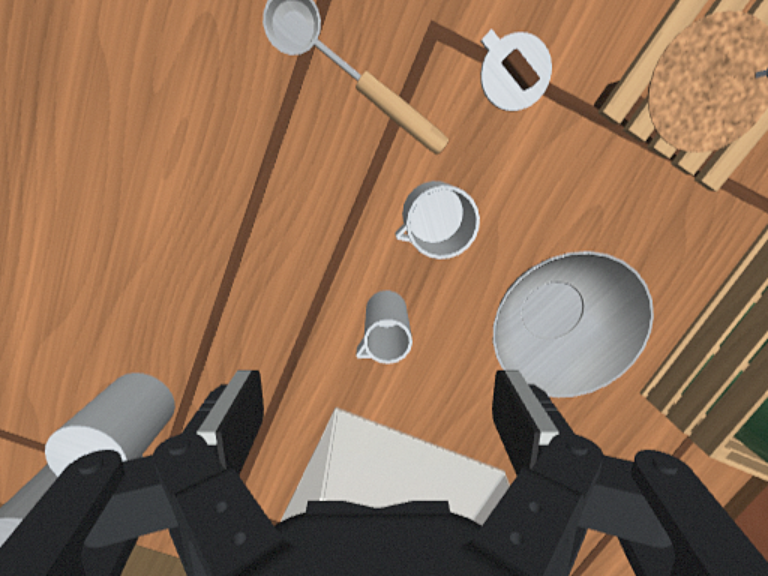

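The wrist view shows the large jug's rim at (441,221) with its spout at (402,237), and the small jug's rim at (387,341) with its spout at (362,354). The bowl is at (573,323) and the large lid at (516,71).

```bash
cat >> h.py <<'E'
from scipy.optimize import minimize
def fitc(im,x,y,z,r,rng=.012):
    g=cv2.GaussianBlur(cv2.cvtColor(im['frame'],cv2.COLOR_RGB2GRAY).astype(np.float32),(0,0),1.0)
    G=cv2.magnitude(cv2.Sobel(g,cv2.CV_32F,1,0),cv2.Sobel(g,cv2.CV_32F,0,1));G=np.minimum(G,np.percentile(G,97)).astype(np.float32)
    th=np.linspace(0,2*np.pi,180,endpoint=False)
    def f(v):
        P=np.array([proj(im,[v[0]+r*np.cos(t),v[1]+r*np.sin(t),z]) for t in th],np.float32)
        return -float(cv2.remap(G,P[:,:1].copy(),P[:,1:].copy(),cv2.INTER_LINEAR).mean())
    g0=np.arange(-rng,rng+1e-6,.002)
    b=min((f((x+a,y+c)),x+a,y+c) for a in g0 for c in g0)
    o=minimize(f,b[1:],method='Nelder-Mead',options=dict(initial_simplex=np.array(b[1:])+[[0,0],[.001,0],[0,.001]],xatol=1e-4))
    return o.x,-o.fun
E
python3 - <<'E'
from h import *
im=dict(np.load('w1.npz'))
T=eyes.get_image('top')
for n,x,y,z,r,sp in [('JL',.443,-.258,.065,.033,(.4123,-.2882)),('JS',.443,-.377,.085,.023,(.4229,-.4037))]:
    for k,i in(('w',im),('T',T)):
        o,s=fitc(i,x,y,z,r);print(n,k,np.round(o,4),round(s,1),'spoutdir',np.round(np.degrees(np.arctan2(sp[1]-o[1],sp[0]-o[0]))),np.round(np.hypot(sp[1]-o[1],sp[0]-o[0]),4))
for n,x,y in [('rL',.643,.192),('rM',.627,.067),('rR',.612,-.06)]:
    o,s=fitc(T,x,y,.03,.056);print(n,np.round(o,4),s)
E
```

```text
JL w [ 0.4439 -0.2594] 180.7 spoutdir -138.0 0.0427
JL T [ 0.4474 -0.2592] 112.8 spoutdir -140.0 0.0455
JS w [ 0.4432 -0.3775] 169.5 spoutdir -128.0 0.0332
JS T [ 0.4488 -0.3713] 125.9 spoutdir -129.0 0.0415
rL [0.6405 0.1925] 66.58049774169922
rM [0.627  0.0681] 62.424076080322266
rR [ 0.6141 -0.0565] 72.93704223632812
```

```bash
python3 - <<'E'
from h import *
im=dict(np.load('w1.npz'))
print('handle',onz(im,(298,98),.01))
plan(.4439,-.2594,.14,np.radians(42))
E
```

```text
handle [ 0.42612623 -0.19678592  0.01      ]
PLAN [0.0313 0.1124 0.3189 0.2012] q6cont 0.31 rows 8.4
```

```bash
python3 -m creep '[[1,0.031,0.112,0.1,0.2],[1,0.031,0.112,0.1,0.2],[1,0.031,0.112,0.2,0.2],[1,0.031,0.112,0.3,0.2],[1,0.031,0.112,0.319,0.201],[1,0.031,0.112,0.319,0.201],[1,0.031,0.112,0.319,0.201],[1,0.031,0.112,0.319,0.201],[1,0.031,0.112,0.319,0.201],[1,0.031,0.112,0.319,0.201]]'; python3 c.py w2 jug_large:0 jug_large_spout:.06;  python3 -c "
from h import *
im=dict(np.load('w2.npz'));print(fitc(im,.4439,-.2594,.065,.033))
plan(.4439,-.2594,.038,np.radians(42))"
```

```text
clock: 5.25
position: [0.4441, -0.2599, 0.1403]
ee_rot: [0.0, 0.933, 0.359, 0.0]
contact_force: [-0.1, 0.3, -0.2]
width: 0.0854
gripper_force: 0.0
t 5.25 pos [ 0.4441 -0.2599  0.1403] q [3.000e-04 9.333e-01 3.592e-01 3.000e-04] w 0.0854 gf 0.0 qp [-0.66  0.27  1.8   0.    1.08  0.17]
jug_large [([249.9, 179.8], 0.93, [0.448, -0.2547, 0.0])]
jug_large_spout [([249.0, 251.7], 0.96, [0.4112, -0.2871, 0.06])]
(array([ 0.44396539, -0.25931773]), np.float64(158.90066528320312))
PLAN [ 0.0011 -0.0019  0.2042  0.0003] q6cont 0.31 rows 2.0
```

View pics/w2.png

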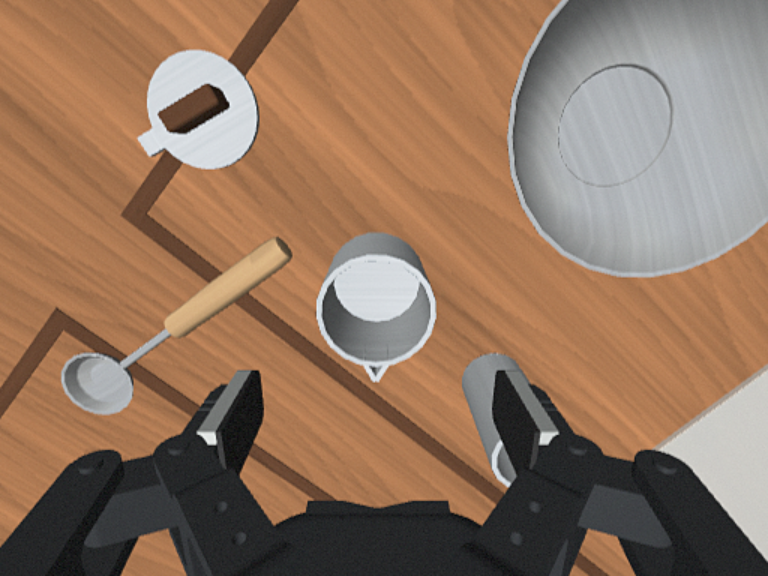

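The rim is at (376,310) and the spout at (375,375), squarely between the fingers, and both wrist views put the jug at the same point. I'll descend and grip.

```bash
python3 -m creep '[[1,0.001,-0.002,0.1,0],[1,0.001,-0.002,0.16,0],[1,0.001,-0.002,0.204,0],[1,0.001,-0.002,0.204,0],[0,0.001,-0.002,0.204,0],[0,0.001,-0.002,0.204,0],[0,0.001,-0.002,0.204,0],[0,0.001,-0.002,0.204,0],[0,0.001,-0.002,0.204,0],[0,0.001,-0.002,0.204,0]]' 35; python3 -c "
from h import *
show();plan(.4439,-.2594,.20,np.radians(100));plan(.50,-.12,.25,np.radians(160))"
```

```text
clock: 6.4
position: [0.4447, -0.2606, 0.0389]
ee_rot: [0.001, 0.934, 0.358, 0.001]
contact_force: [-0.5, 0.4, 6.2]
width: 0.0661
gripper_force: 40.0
t 6.4 pos [ 0.4447 -0.2606  0.0389] q [1.200e-03 9.336e-01 3.584e-01 8.000e-04] w 0.0661 gf 40.0 qp [-0.67  0.39  1.92  0.    0.83  0.17]
PLAN [ 0.0004 -0.0029 -0.3221 -0.1611] q6cont -0.7 rows 6.8
PLAN [ 0.2703 -0.135  -0.4221 -0.3278] q6cont -1.46 rows 13.7
```

```bash
python3 -m creep '[[0,0,0,-0.1,0],[0,0,0,-0.2,0],[0,0.05,-0.03,-0.3,-0.3],[0,0.27,-0.135,-0.42,-0.32],[0,0.27,-0.135,-0.42,-0.32],[0,0.27,-0.135,-0.42,-0.32],[0,0.27,-0.135,-0.42,-0.32],[0,0.27,-0.135,-0.42,-0.32],[0,0.27,-0.135,-0.42,-0.32],[0,0.27,-0.135,-0.42,-0.32]]' 35;python3 -m creep '[[0,0,0,0,-0.12],[0,0,0,0,-0.12],[0,0,0,0,-0.12],[0,0,0,0,-0.12],[0,0,0,0,-0.12],[0,0,0,0,-0.12]]';  python3 c.py w3 jug_large_spout:.06 rest0:.03
```

```text
clock: 7.4
position: [0.4985, -0.1191, 0.2474]
ee_rot: [-0.0, 0.565, 0.825, -0.0]
contact_force: [-0.4, -0.4, -2.5]
width: 0.0666
gripper_force: 41.3
clock: 8.0
position: [0.4985, -0.1194, 0.2474]
ee_rot: [-0.0, 0.225, 0.974, 0.0]
contact_force: [0.4, 0.3, -1.5]
width: 0.0666
gripper_force: 41.3
t 8.0 pos [ 0.4985 -0.1194  0.2474] q [-4.000e-04  2.253e-01  9.743e-01  1.000e-04] w 0.0666 gf 41.3 qp [-0.37  0.18  1.63  0.    1.33 -1.49]
jug_large_spout []
rest0 [([327.8, 222.9], 0.78, [0.6144, -0.0577, 0.03]), ([423.2, 191.6], 0.7, [0.6276, 0.0746, 0.03])]
```

View pics/w3.png

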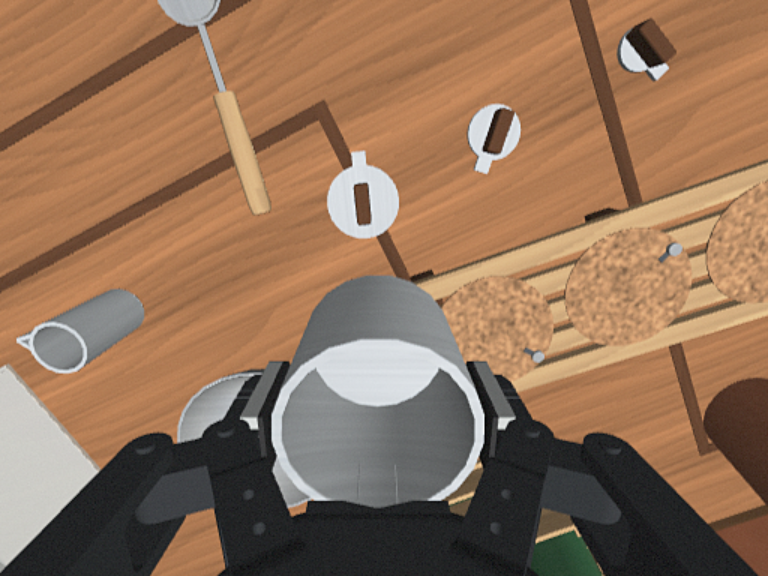

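The jug is held square between the pads, with the spout hidden at the bottom of the picture. The right disc is at about (497,328) with its stud at (535,354), and the middle stud is at (674,250).

```bash
python3 - <<'E'
from h import *
im=dict(np.load('w3.npz'))
for n,c,p in [('R',(.6141,-.0565),(534,354)),('M',(.627,.068),(672,251))]:
    s=onz(im,np.array(p)/1.5,.033);print(n,np.round(s,4),np.degrees(np.arctan2(s[1]-c[1],s[0]-c[0])),np.hypot(s[1]-c[1],s[0]-c[0]),fitc(im,*c,.03,.056))
# jug offset in the hand, rim at height
s=manip.get_state();p=s['position']
o,k=fitc(im,p[0],p[1],p[2]-.0389+.065,.033);a=yaw(s);D=o-p[:2]
print('hand off (tool x,y)',D@[np.cos(a),np.sin(a)],D@[np.sin(a),-np.cos(a)],k)
E
```

```text
R [ 0.6494 -0.0293  0.033 ] 37.66601695430282 0.04455681922917291 (array([ 0.61277597, -0.05641136]), np.float64(79.85894012451172))
M [0.6072 0.1107 0.033 ] 114.87219192851506 0.04706334410508291 (array([0.62563175, 0.06741033]), np.float64(86.4640884399414))
hand off (tool x,y) 0.0013114909883937139 -0.0007287221946541058 137.24374389648438
```

```bash
python3 -c "
from h import *
plan(.6145,-.0557,.12,np.radians(218))"
```

```text
PLAN [-0.1515  0.2165  0.255  -0.1783] q6cont -2.32 rows 7.5
```

```bash
python3 -m creep '[[0,-0.15,0.216,0,-0.178],[0,-0.15,0.216,0.05,-0.178],[0,-0.15,0.216,0.1,-0.178],[0,-0.1515,0.2165,0.2,-0.1783],[0,-0.1515,0.2165,0.255,-0.1783],[0,-0.1515,0.2165,0.255,-0.1783],[0,-0.1515,0.2165,0.255,-0.1783],[0,-0.1515,0.2165,0.255,-0.1783],[0,-0.1515,0.2165,0.255,-0.1783],[0,-0.1515,0.2165,0.255,-0.1783]]';  python3 -c "
from h import *
show();plan(.6145,-.0557,.0695,np.radians(218))"
```

```text
clock: 9.15
position: [0.6146, -0.0555, 0.1201]
ee_rot: [-0.0, -0.326, 0.946, 0.0]
contact_force: [-0.9, 0.7, -1.4]
width: 0.0663
gripper_force: 41.3
t 9.15 pos [ 0.6146 -0.0555  0.1201] q [-0.000e+00 -3.256e-01  9.455e-01  1.000e-04] w 0.0663 gf 41.3 qp [-0.2   0.43  1.6   0.    1.12 -2.44]
PLAN [ 0.0004 -0.0003  0.1012 -0.    ] q6cont -2.32 rows 1.0
```

```bash
python3 -m creep '[[0,0,0,0.04,0],[0,0,0,0.08,0],[0,0,0,0.101,0],[0,0,0,0.101,0],[1,0,0,0.101,0],[1,0,0,0.101,0],[1,0,0,0.101,0],[1,0,0,0.101,0],[1,0,0,-0.05,0],[1,0,0,-0.16,0]]';  python3 -c "
from h import *
show();plan(.4,-.33,.25,np.radians(140));T=eyes.get_image('top');print(fitc(T,.4488,-.3713,.085,.023),fitc(T,.6139,-.0566,.095,.033));S=eyes.get_image('side')
for n in['jug_large_spout','jug_small_spout']:print(n,dets(T,'top',n),dets(S,'side',n))
save(S,'s2.png')"
```

```text
clock: 10.15
position: [0.6133, -0.0553, 0.1692]
ee_rot: [-0.002, -0.327, 0.945, 0.001]
contact_force: [1.2, 0.0, 0.5]
width: 0.0853
gripper_force: 0.0
t 10.15 pos [ 0.6133 -0.0553  0.1692] q [-0.0019 -0.3267  0.9451  0.0012] w 0.0853 gf 0.0 qp [-0.2   0.39  1.53  0.    1.23 -2.44]
PLAN [ 0.6749 -0.1687 -0.1617  0.217 ] q6cont -1.56 rows 9.1
(array([ 0.44716177, -0.37707453]), np.float64(100.29730987548828)) (array([ 0.61171445, -0.04379824]), np.float64(98.09822845458984))
jug_large_spout [] [(array([314.6, 195.3]), 0.68)]
jug_small_spout [(array([431.1, 234.7]), 0.7), (array([278.3, 225.6]), 0.24)] [(array([390.3, 321.8]), 0.85), (array([377.6, 330. ]), 0.53)]
```

```bash
python3 -m creep '[[1,0,0,-0.16,0.1],[1,0.2,-0.05,-0.16,0.217],[1,0.675,-0.169,-0.16,0.3],[1,0.675,-0.169,-0.16,0.3],[1,0.675,-0.169,-0.16,0.3],[1,0.675,-0.169,-0.16,0.3],[1,0.675,-0.169,-0.16,0.3],[1,0.675,-0.169,-0.16,0.3],[1,0.675,-0.169,-0.16,0.3],[1,0.675,-0.169,-0.16,0.3]]';  python3 c.py w4 jug_large_spout:.09 jug_small_spout:.08; python3 -c "
from h import *
im=dict(np.load('w4.npz'));print(fitc(im,.443,-.377,.085,.023),fitc(im,.6139,-.0566,.095,.033))
plan(.4432,-.3775,.16,np.radians(52))"
```

```text
clock: 11.45
position: [0.3993, -0.3314, 0.2477]
ee_rot: [-0.002, 0.41, 0.912, 0.001]
contact_force: [-0.4, 0.3, -0.3]
width: 0.085
gripper_force: 0.0
t 11.45 pos [ 0.3993 -0.3314  0.2477] q [-1.800e-03  4.098e-01  9.122e-01  8.000e-04] w 0.085 gf 0.0 qp [-0.83  0.19  1.61  0.    1.34 -1.55]
jug_large_spout []
jug_small_spout [([226.6, 233.5], 0.7, [0.4212, -0.403, 0.08]), ([398.5, 63.9], 0.49, [0.4291, -0.1448, 0.08])]
(array([ 0.44301413, -0.37751332]), np.float64(171.78453063964844)) (array([ 0.6019, -0.0686]), np.float64(0.0))
PLAN [-0.1276 -0.0009  0.176   0.2232] q6cont -0.04 rows 9.4
```

```bash
python3 -m creep '[[1,-0.128,-0.001,0,0.223],[1,-0.128,-0.001,0.05,0.223],[1,-0.128,-0.001,0.1,0.223],[1,-0.128,-0.001,0.176,0.223],[1,-0.128,-0.001,0.176,0.223],[1,-0.128,-0.001,0.176,0.223],[1,-0.128,-0.001,0.176,0.223],[1,-0.128,-0.001,0.176,0.223],[1,-0.128,-0.001,0.176,0.223],[1,-0.128,-0.001,0.176,0.223]]';  python3 c.py w5 jug_small_spout:.08; python3 -c "
from h import *
im=dict(np.load('w5.npz'));o,k=fitc(im,.443,-.377,.085,.023);print(o,k)
plan(*o,.05,np.radians(52))"
```

```text
clock: 12.6
position: [0.444, -0.3772, 0.1606]
ee_rot: [-0.001, 0.899, 0.438, -0.0]
contact_force: [0.5, -0.7, -0.5]
width: 0.0852
gripper_force: 0.0
t 12.6 pos [ 0.444  -0.3772  0.1606] q [-1.000e-03  8.989e-01  4.382e-01 -3.000e-04] w 0.0852 gf 0.0 qp [-0.82  0.35  1.62  0.    1.18 -0.16]
jug_small_spout [([250.9, 243.6], 0.64, [0.4222, -0.4042, 0.08])]
[ 0.44320002 -0.37734611] 138.9120635986328
PLAN [-0.0012 -0.0012  0.2214  0.0004] q6cont -0.04 rows 2.2
```

```bash
python3 -m creep '[[1,-0.001,-0.001,0.1,0],[1,-0.001,-0.001,0.18,0],[1,-0.001,-0.001,0.221,0],[1,-0.001,-0.001,0.221,0],[0,-0.001,-0.001,0.221,0],[0,-0.001,-0.001,0.221,0],[0,-0.001,-0.001,0.221,0],[0,-0.001,-0.001,0.221,0],[0,-0.001,-0.001,0.221,0],[0,-0.001,-0.001,0.221,0]]' 35; python3 -m creep '[[0,-0.001,-0.001,0,0],[0,0,0,-0.1,0],[0,0,0,-0.2,0],[0,0,0,-0.3,-0.1],[0,0,0,-0.38,-0.2]]'; python3 -c "
from h import *
show();plan(.43,.0,.25,np.radians(150));plan(.50,.15,.25,np.radians(211))"
```

```text
clock: 13.7
position: [0.444, -0.3789, 0.053]
ee_rot: [0.002, 0.899, 0.438, 0.001]
contact_force: [-1.7, 1.7, 6.7]
width: 0.0461
gripper_force: 35.9
clock: 14.2
position: [0.4435, -0.3785, 0.2445]
ee_rot: [0.002, 0.822, 0.57, 0.0]
contact_force: [0.7, 0.0, -1.7]
width: 0.0458
gripper_force: 37.3
t 14.2 pos [ 0.4435 -0.3785  0.2445] q [1.700e-03 8.218e-01 5.698e-01 3.000e-04] w 0.0458 gf 37.3 qp [-0.83  0.29  1.49  0.    1.36 -0.47]
PLAN [ 0.6994 -0.2906 -0.0109 -0.2237] q6cont -1.05 rows 9.4
PLAN [ 1.0295 -0.2647 -0.0109 -0.3931] q6cont -1.82 rows 16.5
```

```bash
python3 -m creep '[[0,0.699,-0.291,-0.01,-0.224],[0,0.699,-0.291,-0.01,-0.224],[0,0.699,-0.291,-0.01,-0.224],[0,0.699,-0.291,-0.01,-0.224],[0,0.699,-0.291,-0.01,-0.224],[0,0.699,-0.291,-0.01,-0.224],[0,0.699,-0.291,-0.01,-0.224],[0,0.699,-0.291,-0.01,-0.224],[0,0.699,-0.291,-0.01,-0.224],[0,0.699,-0.291,-0.01,-0.224]]';  python3 c.py w6 jug_large_spout:.09 rest0:.03; python3 -c "
from h import *
show();plan(.55,.17,.25,np.radians(211))"
```

```text
clock: 15.2
position: [0.4314, 0.0015, 0.2464]
ee_rot: [0.0, 0.258, 0.966, 0.0]
contact_force: [-0.1, -0.7, -1.4]
width: 0.046
gripper_force: 37.3
t 15.2 pos [0.4314 0.0015 0.2464] q [4.000e-04 2.575e-01 9.663e-01 1.000e-04] w 0.046 gf 37.3 qp [-0.16  0.06  1.78  0.    1.3  -1.21]
jug_large_spout [([311.2, 326.4], 0.5, [0.6452, -0.0301, 0.09])]
rest0 [([439.2, 231.6], 0.95, [0.642, 0.1865, 0.03]), ([360.2, 257.5], 0.64, [0.6255, 0.0731, 0.03]), ([249.3, 218.0], 0.34, [0.4897, -0.0366, 0.03])]
t 15.35 pos [4.316e-01 4.000e-04 2.463e-01] q [2.000e-04 2.613e-01 9.653e-01 0.000e+00] w 0.0458 gf 37.3 qp [-0.16  0.06  1.78  0.    1.31 -1.2 ]
PLAN [-0.0333  0.4124 -0.0075 -0.1703] q6cont -1.81 rows 7.1
```

View pics/w6.png

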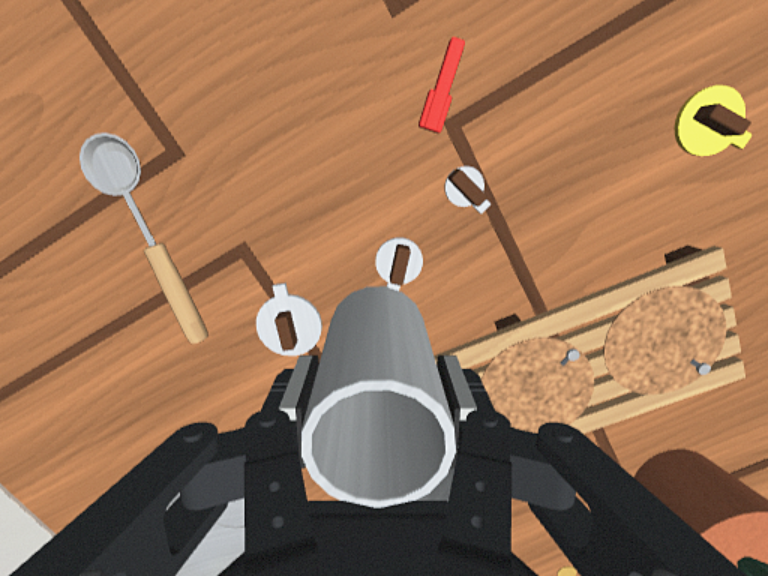

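The small jug is held upright in the hand. The left disc is at (666,341) with its stud at (704,369), and the lids lie at (288,325), (400,261) and (466,188).

```bash
python3 - <<'E'
from h import *
im=dict(np.load('w6.npz'))
o,k=fitc(im,.6400,.1920,.03,.056);s=onz(im,np.array((702,368))/1.5,.033);print(o,k,s,np.degrees(np.arctan2(s[1]-o[1],s[0]-o[0])))
s=dict(position=[.4314,.0015,.2464],a=2*np.arctan2(.966,.258));a=s['a'];p=np.array(s['position'])
for gz in(.05,.053):
    o,k=fitc(im,p[0],p[1],p[2]-gz+.085,.023);D=o-p[:2]
    print('hand off',D@[np.cos(a),np.sin(a)],D@[np.sin(a),-np.cos(a)],k)
E
```

```text
[0.63826265 0.19193343] 100.92096710205078 [0.68134375 0.21430278 0.033     ] 27.440056335226114
hand off 0.0061574180195705114 -0.0009498170611297069 115.18993377685547
hand off 0.001734515836087596 -0.0005462185786397717 173.16290283203125
```

```bash
python3 -c "
from h import *
plan(.6405,.1928,.15,np.radians(209))"
```

```text
PLAN [-0.1666  0.5431  0.1925 -0.1647] q6cont -1.78 rows 6.9
```

```bash
python3 -m creep '[[0,-0.1666,0.543,0,-0.1647],[0,-0.1666,0.543,0,-0.1647],[0,-0.1666,0.543,0,-0.1647],[0,-0.1666,0.543,0,-0.1647],[0,-0.1666,0.543,0.19,-0.1647],[0,-0.1666,0.543,0.1925,-0.1647],[0,-0.1666,0.543,0.1925,-0.1647],[0,-0.1666,0.543,0.1925,-0.1647],[0,-0.1666,0.543,0.1925,-0.1647],[0,-0.1666,0.543,0.1925,-0.1647]]';  python3 -c "
from h import *
show();plan(.6405,.1928,.0835,np.radians(209))"
```

```text
clock: 16.35
position: [0.6409, 0.1919, 0.1515]
ee_rot: [0.001, -0.249, 0.968, -0.0]
contact_force: [-0.2, -0.3, -1.7]
width: 0.0457
gripper_force: 37.5
t 16.35 pos [0.6409 0.1919 0.1515] q [ 9.000e-04 -2.494e-01  9.684e-01 -2.000e-04] w 0.0457 gf 37.5 qp [ 0.19  0.47  1.43 -0.    1.23 -1.89]
PLAN [-1.000e-04  1.900e-03  1.361e-01 -3.000e-04] q6cont -1.78 rows 1.4
```

```bash
python3 -m creep '[[0,0,0.002,0.06,0],[0,0,0.002,0.11,0],[0,0,0.002,0.136,0],[0,0,0.002,0.136,0],[0,0,0.002,0.136,0],[1,0,0.002,0.136,0],[1,0,0.002,0.136,0],[1,0,0.002,0.136,0],[1,0,0.002,0.136,0],[1,0,0.002,0.136,0]]';python3 -m creep '[[1,0,0,-0.1,0],[1,0,0,-0.2,0],[1,0,0,-0.3,0]]';  python3 -c "
from h import *
show();plan(.40,.03,.28,np.radians(149))"
```

```text
clock: 17.35
position: [0.6402, 0.1937, 0.0821]
ee_rot: [0.0, -0.251, 0.968, 0.0]
contact_force: [0.4, 0.3, 1.0]
width: 0.0849
gripper_force: 0.0
clock: 17.65
position: [0.6398, 0.1936, 0.2332]
ee_rot: [-0.0, -0.251, 0.968, 0.0]
contact_force: [0.3, 0.9, 0.5]
width: 0.0855
gripper_force: 0.0
t 17.65 pos [0.6398 0.1936 0.2332] q [-5.000e-04 -2.508e-01  9.680e-01  1.000e-04] w 0.0855 gf 0.0 qp [ 0.19  0.42  1.31  0.    1.41 -1.89]
PLAN [ 0.5782 -0.0532 -0.0935  0.1668] q6cont -0.95 rows 7.0
```

```bash
python3 -m creep '[[1,0.58,-0.05,-0.14,0.167],[1,0.58,-0.05,-0.14,0.167],[1,0.58,-0.05,-0.14,0.167],[1,0.58,-0.05,-0.14,0.167],[1,0.58,-0.05,-0.14,0.167],[1,0.58,-0.05,-0.14,0.167],[1,0.58,-0.05,-0.14,0.167],[1,0.58,-0.05,-0.14,0.167],[1,0.58,-0.05,-0.14,0.167]]';  python3 c.py w7 jug_large_spout:.09 jug_small_spout:.11 lid_large:0 lid_large_tab:.0085 lid_small:0 lid_small_tab:.0085 lid_odd:0 lid_odd_tab:.0085
```

```text
clock: 18.55
position: [0.3991, 0.0311, 0.302]
ee_rot: [0.0, 0.266, 0.964, 0.0]
contact_force: [0.5, -0.3, -0.2]
width: 0.0853
gripper_force: 0.0
t 18.55 pos [0.3991 0.0311 0.302 ] q [4.000e-04 2.664e-01 9.639e-01 2.000e-04] w 0.0853 gf 0.0 qp [-0.1  -0.03  1.72  0.    1.44 -1.13]
jug_large_spout [([299.8, 322.4], 0.64, [0.6512, -0.0313, 0.09])]
jug_small_spout [([461.6, 271.2], 0.93, [0.6683, 0.2094, 0.11])]
lid_large [([197.9, 223.8], 0.89, [0.4518, -0.111, 0.0]), ([301.2, 320.7], 0.33, [0.7342, -0.0545, 0.0])]
lid_large_tab [([193.1, 201.7], 0.95, [0.4119, -0.0913, 0.0085])]
lid_small [([260.0, 189.1], 0.93, [0.4527, 0.0146, 0.0])]
lid_small_tab [([250.5, 207.7], 0.7, [0.4704, -0.0145, 0.0085])]
lid_odd [([291.8, 146.2], 0.96, [0.4169, 0.0942, 0.0]), ([305.8, 157.6], 0.55, [0.4447, 0.105, 0.0])]
lid_odd_tab [([305.9, 160.8], 0.78, [0.447, 0.1021, 0.0085])]
```

View pics/w7.png

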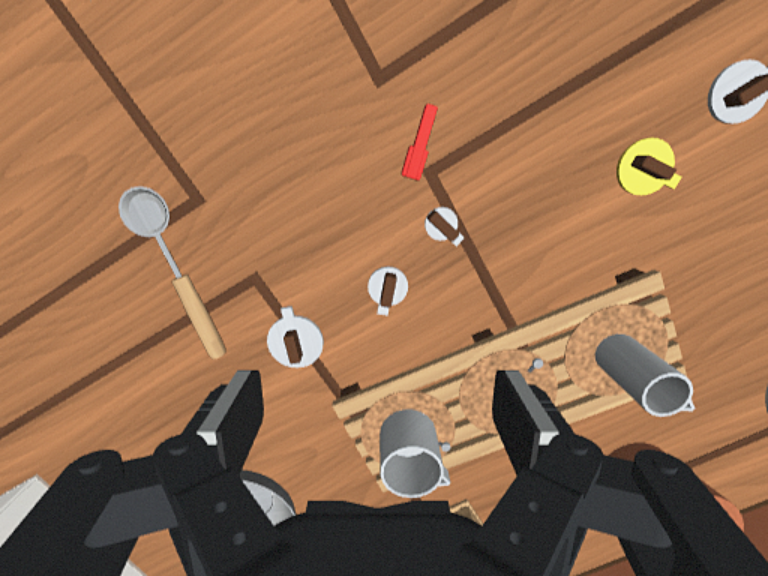

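Both jugs stand upright: the large one at (412,470) with its spout at (447,482), and the small one at (667,393) with its spout at (690,406). The odd lid at (442,224) has been knocked from its earlier place. The large lid is at (295,338) and the small lid at (388,287).

```bash
cat > d.py <<'E'
from h import *
import sys
def lids(im,L):
    for n,x,y,zd,r,tab in L:
        o,k=fitc(im,x,y,zd,r);t=np.array(tab);print(n,np.round(o,4),round(k),'tabdir',round(float(np.degrees(np.arctan2(t[1]-o[1],t[0]-o[0]))),1),round(float(np.hypot(*(t-o))),4))
E
python3 - <<'E'
from d import *
im=dict(np.load('w7.npz'))
lids(im,[('JL',.6135,-.0565,.095,.033,(.6512,-.0313)),('JS',.639,.192,.115,.023,(.6683,.2094)),('Llg',.4518,-.112,.011,.032,(.4119,-.0913)),('Lsm',.4527,.0146,.011,.022,(.4704,-.0145)),('Lodd',.4185,.095,.011,.017,(.447,.1021))])
plan(.452,-.112,.13,np.radians(142))
E
```

```text
JL [ 0.6117 -0.0606] 154 tabdir 36.6 0.0492
JS [0.6384 0.1915] 176 tabdir 30.9 0.0348
Llg [ 0.454  -0.1135] 185 tabdir 152.3 0.0476
Lsm [0.4507 0.0122] 194 tabdir -53.6 0.0332
Lodd [0.4206 0.0945] 180 tabdir 16.1 0.0275
PLAN [-0.2385 -0.1906  0.3432  0.0194] q6cont -1.15 rows 4.6
```

```bash
python3 -m creep '[[1,-0.24,-0.19,0.34,0.005],[1,-0.24,-0.19,0.34,0.005],[1,-0.24,-0.19,0.34,0.005],[1,-0.24,-0.19,0.34,0.005],[1,-0.24,-0.19,0.34,0.005],[1,-0.24,-0.19,0.34,0.005],[1,-0.24,-0.19,0.34,0.005]]'
cat >> d.py <<'E'
def bar(im,o,z=.031,R=.03,zd=.011):
    v=np.arange(-R,R,.00025);n=len(v);X,Y=np.meshgrid(o[0]+v,o[1]+v,indexing='ij')
    P=np.array([proj(im,[x,y,z]) for x,y in zip(X.ravel(),Y.ravel())],np.float32).reshape(n,n,2)
    W=cv2.remap(im['frame'],P[...,0].copy(),P[...,1].copy(),cv2.INTER_LINEAR)
    m=((W.max(2)<110)&(W[...,0].astype(int)-W[...,2]>12)).astype(np.uint8)
    m=cv2.morphologyEx(m,cv2.MORPH_OPEN,np.ones((5,5),np.uint8))
    c=max(cv2.findContours(m,cv2.RETR_EXTERNAL,cv2.CHAIN_APPROX_NONE)[0],key=cv2.contourArea)
    (a,b),(w,h),_=cv2.minAreaRect(c);q=c[:,0,:].astype(float);B=cv2.boxPoints(cv2.minAreaRect(c))
    e=[B[1]-B[0],B[2]-B[1]];e=max(e,key=np.linalg.norm);dx,dy=e[1],e[0]
    return np.round([o[0]-R+b*.00025,o[1]-R+a*.00025],4),'axis',round(float(np.degrees(np.arctan2(dy,dx))%180),1),'size',round(w*.25,1),round(h*.25,1)
E
python3 c.py w8 lid_large:0 lid_large_tab:.0085
python3 - <<'E'
from d import *
im=dict(np.load('w8.npz'))
t=max(dets(im,'wrist','lid_large_tab'),key=lambda r:r[1])[0];t=onz(im,t,.0085)[:2]
o,_=fitc(im,.453,-.1125,.011,.032);lids(im,[('Llg',*o,.011,.032,t)]);print(bar(im,o))
plan(*o,.0275,np.radians(150))
E
```

```text
clock: 19.7
position: [0.4523, -0.1122, 0.1317]
ee_rot: [-0.001, 0.283, 0.959, 0.0]
contact_force: [0.4, 0.0, -0.0]
width: 0.0852
gripper_force: 0.0
t 19.7 pos [ 0.4523 -0.1122  0.1317] q [-8.000e-04  2.834e-01  9.590e-01  4.000e-04] w 0.0852 gf 0.0 qp [-0.39  0.21  1.9   0.    1.03 -1.39]
lid_large [([252.4, 187.9], 0.91, [0.4514, -0.1114, 0.0])]
lid_large_tab [([242.2, 151.2], 0.97, [0.4138, -0.0985, 0.0085])]
Llg [ 0.4539 -0.1131] 174 tabdir 160.0 0.0428
(array([ 0.4513, -0.1116]), 'axis', 159.0, 'size', 12.2, 36.8)
PLAN [-0.0032 -0.0014  0.2115 -0.0078] q6cont -1.29 rows 2.1
```

View pics/w8.png

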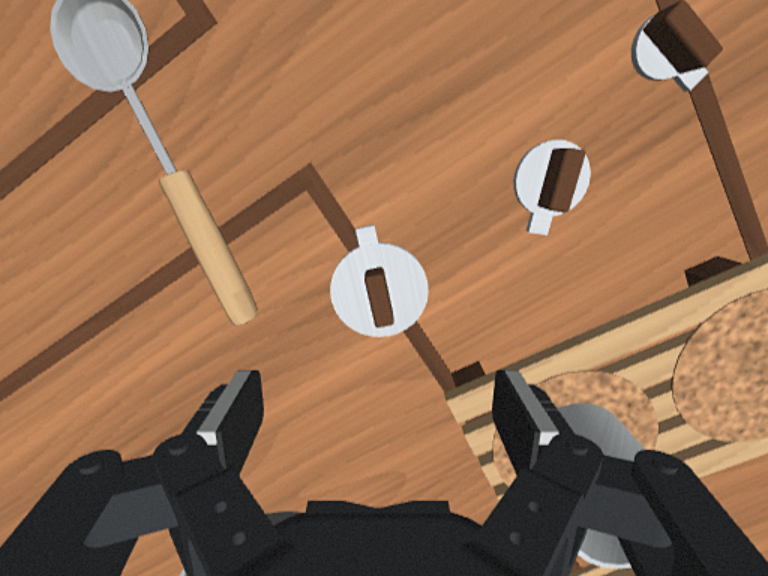

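The large lid's disc is at (379,289), with its tab at (366,237) and its bar at (379,297). The tab direction is about 159.5°.

```bash
python3 -c "
from h import *
plan(.4533,-.1126,.029,np.radians(159.5))"
```

```text
PLAN [-0.0016 -0.0012  0.2085 -0.0342] q6cont -1.46 rows 2.1
```

```bash
python3 -m creep '[[0.6,-0.0016,-0.001,0.03,-0.034],[0.6,-0.0016,-0.001,0.08,-0.034],[0.6,-0.0016,-0.001,0.14,-0.034],[0.6,-0.0016,-0.001,0.18,-0.034],[0.6,-0.0016,-0.001,0.2085,-0.034],[0.6,-0.0016,-0.001,0.2085,-0.034]]' 30; python3 -c "
from h import *
show();plan(.4533,-.1126,.029,np.radians(159.5))"
```

```text
clock: 20.5
position: [0.452, -0.1121, 0.0271]
ee_rot: [-0.001, 0.179, 0.984, 0.0]
contact_force: [-0.0, 0.5, -0.2]
width: 0.051
gripper_force: 0.0
t 20.5 pos [ 0.452  -0.1121  0.0271] q [-1.100e-03  1.786e-01  9.839e-01  3.000e-04] w 0.051 gf 0.0 qp [-0.39  0.36  2.04  0.    0.75 -1.6 ]
PLAN [-0.0027 -0.     -0.0039 -0.0002] q6cont -1.46 rows 0.0
```

```bash
python3 -m creep '[[0.6,-0.002,0,0,0],[0,-0.002,0,0,0],[0,-0.002,0,0,0],[0,-0.002,0,0,0],[0,-0.002,0,0,0],[0,-0.002,0,0,0],[0,-0.002,0,0,0],[0,-0.002,0,0,0]]' 30;  python3 -m creep '[[0,0,0,-0.1,0],[0,0,0,-0.2,0],[0,0,0,-0.3,0]]'; python3 -c "
from h import *
show();plan(.5,-.12,.22,np.radians(90));plan(.56,-.10,.22,np.radians(38))"
```

```text
clock: 21.3
position: [0.4545, -0.1137, 0.0286]
ee_rot: [0.001, 0.179, 0.984, -0.0]
contact_force: [-1.1, 0.1, 7.8]
width: 0.0111
gripper_force: 31.3
clock: 21.6
position: [0.4532, -0.1134, 0.1792]
ee_rot: [-0.001, 0.179, 0.984, 0.0]
contact_force: [1.7, -1.5, -0.7]
width: 0.0111
gripper_force: 30.3
t 21.6 pos [ 0.4532 -0.1134  0.1792] q [-5.000e-04  1.792e-01  9.838e-01  1.000e-04] w 0.0111 gf 30.3 qp [-0.39  0.16  1.83  0.    1.15 -1.6 ]
PLAN [-0.0922  0.0206 -0.0816  0.1927] q6cont -0.24 rows 8.1
PLAN [-0.1904  0.1003 -0.0816  0.3371] q6cont 0.73 rows 14.1
```

```bash
python3 -m creep '[[0,-0.19,0.1,-0.08,0.337],[0,-0.19,0.1,-0.08,0.337],[0,-0.19,0.1,-0.08,0.337],[0,-0.19,0.1,-0.08,0.337],[0,-0.19,0.1,-0.08,0.337],[0,-0.19,0.1,-0.08,0.337],[0,-0.19,0.1,-0.08,0.337],[0,-0.19,0.1,-0.08,0.337],[0,-0.19,0.1,-0.08,0.337],[0,-0.19,0.1,-0.08,0.337]]';python3 -c "
from h import *
plan(.56,-.10,.22,np.radians(38))"
```

```text
clock: 22.6
position: [0.56, -0.1002, 0.2174]
ee_rot: [-0.0, 0.804, 0.595, -0.0]
contact_force: [-0.6, 0.2, -1.1]
width: 0.0114
gripper_force: 30.3
PLAN [ 0.0004 -0.0001 -0.0052  0.0974] q6cont 0.73 rows 4.1
```

```bash
python3 -m creep '[[0,0,0,0,0.097],[0,0,0,0,0.097],[0,0,0,0,0.097],[0,0,0,0,0.097],[0,0,0,0,0.097],[0,0,0,0,0.097]]';python3 c.py w9 jug_large_spout:.09 lid_large_tab:.2
```

```text
clock: 23.2
position: [0.5601, -0.1002, 0.2175]
ee_rot: [-0.0, 0.944, 0.331, -0.0]
contact_force: [-0.6, -0.4, -0.0]
width: 0.0112
gripper_force: 30.3
t 23.2 pos [ 0.5601 -0.1002  0.2175] q [-2.000e-04  9.436e-01  3.310e-01 -2.000e-04] w 0.0112 gf 30.3 qp [-0.3   0.28  1.56  0.    1.29  0.6 ]
jug_large_spout [([252.4, 66.4], 0.59, [0.6481, -0.0313, 0.09]), ([249.3, 233.2], 0.37, [0.521, -0.1289, 0.09])]
lid_large_tab [([249.6, 171.3], 0.88, [0.5954, -0.071, 0.2])]
```

View pics/w9.png

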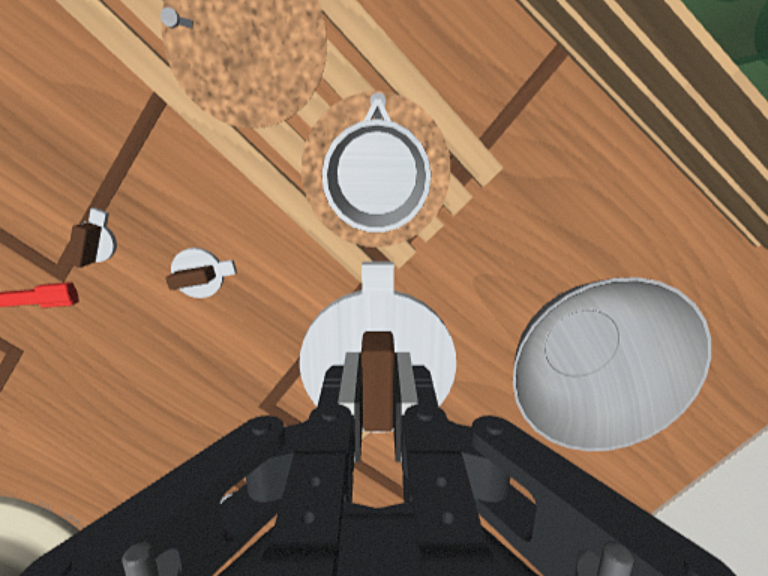

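The lid's tab at (377,270), the jug's spout at (377,108) and the stud at (378,99) line up. The jug's rim is centred at (377,175), well inside its cork disc.

```bash
python3 - <<'E'
from d import *
im=dict(np.load('w9.npz'));s=manip.get_state();p=np.array(s['position']);a=yaw(s)
j,k=fitc(im,.6130,-.058,.095,.033);print('jug',j,k);print('jug inner',fitc(im,*j,.095,.0295));print('rest',fitc(im,.6135,-.0565,.03,.056))
for gz in(.0271,.0286):
    zd=p[2]-gz+.011
    l,k=fitc(im,p[0],p[1],zd,.032);D=l-p[:2];print('lid off',D@[np.cos(a),np.sin(a)],D@[np.sin(a),-np.cos(a)],k)
g=j-(l-p[:2]);plan(*g,.14,a)
E
```

```text
jug [ 0.61343761 -0.05702232] 148.00656127929688
jug inner (array([ 0.6134165 , -0.05676505]), np.float64(215.180419921875))
rest (array([ 0.61296485, -0.05663319]), np.float64(85.23890686035156))
lid off 0.00046253363104675353 9.003787595341818e-05 142.6552734375
lid off 8.7587952898599e-05 0.00013724445049719685 156.04441833496094
PLAN [ 0.1368 -0.0015  0.1552 -0.    ] q6cont 0.8 rows 2.1
```

```bash
python3 -m creep '[[0,0.137,-0.0015,0,0],[0,0.137,-0.0015,0.06,0],[0,0.137,-0.0015,0.12,0],[0,0.137,-0.0015,0.15,0],[0,0.137,-0.0015,0.15,0],[0,0.137,-0.0015,0.15,0]]';python3 -c "
from h import *
show();plan(.6134,-.0569,.1165,np.radians(38.66))"
```

```text
clock: 23.95
position: [0.6138, -0.0571, 0.1429]
ee_rot: [0.0, 0.944, 0.33, 0.0]
contact_force: [-0.7, 0.6, 0.0]
width: 0.0109
gripper_force: 30.3
t 23.95 pos [ 0.6138 -0.0571  0.1429] q [0.00e+00 9.44e-01 3.30e-01 1.00e-04] w 0.0109 gf 30.3 qp [-0.21  0.41  1.57  0.    1.17  0.69]
PLAN [-0.0004 -0.0008  0.0527 -0.0004] q6cont 0.8 rows 0.5
```

```bash
python3 -m creep '[[0,0,0,0.015,0],[0,0,0,0.03,0],[0,0,0,0.045,0],[0,0,0,0.053,0],[0,0,0,0.055,0],[0,0,0,0.055,0]]'
```

```text
clock: 24.55
position: [0.6133, -0.057, 0.1176]
ee_rot: [0.0, 0.944, 0.33, 0.0]
contact_force: [-3.7, 0.5, 12.8]
width: 0.0113
gripper_force: 32.1
```

```bash
python3 -m creep '[[0,0,0,-0.002,0],[0.5,0,0,-0.002,0],[0.5,0,0,-0.002,0],[0.5,0,0,-0.002,0],[0.5,0,0,-0.01,0],[0.5,0,0,-0.06,0],[0.5,0,0,-0.16,0],[0.5,0,0,-0.24,0]]';python3 -c "
from h import *
show();plan(.4507,.0122,.14,np.radians(-53.6));plan(.4507,.0122,.14,np.radians(126.4))"
```

```text
clock: 25.35
position: [0.6137, -0.057, 0.2369]
ee_rot: [0.0, 0.944, 0.33, 0.0]
contact_force: [1.0, -0.4, -0.1]
width: 0.0426
gripper_force: 0.0
t 25.35 pos [ 0.6137 -0.057   0.2369] q [0.000e+00 9.441e-01 3.297e-01 1.000e-04] w 0.0426 gf 0.0 qp [-0.21  0.34  1.43  0.    1.37  0.69]
PLAN [-0.1689 -0.3113  0.1938  0.2558] q6cont 2.53 rows 10.7
PLAN [-0.1689 -0.3113  0.1938 -0.2442] q6cont -0.61 rows 10.2
```

```bash
python3 -m creep '[[0.6,-0.05,-0.1,0,-0.244],[0.6,-0.169,-0.311,0,-0.244],[0.6,-0.169,-0.311,0,-0.244],[0.6,-0.169,-0.311,0.1,-0.244],[0.6,-0.169,-0.311,0.194,-0.244],[0.6,-0.169,-0.311,0.194,-0.244],[0.6,-0.169,-0.311,0.194,-0.244],[0.6,-0.169,-0.311,0.194,-0.244],[0.6,-0.169,-0.311,0.194,-0.244],[0.6,-0.169,-0.311,0.194,-0.244]]'
python3 c.py w10 lid_small:0 lid_small_tab:.0085
python3 - <<'E'
from d import *
im=dict(np.load('w10.npz'))
t=max(dets(im,'wrist','lid_small_tab'),key=lambda r:r[1])[0];t=onz(im,t,.0085)[:2]
o,_=fitc(im,.451,.0125,.011,.022);lids(im,[('Lsm',*o,.011,.022,t)]);print(bar(im,o))
plan(*o,.028,np.radians(125))
E
```

```text
clock: 26.35
position: [0.4507, 0.0121, 0.1383]
ee_rot: [0.0, 0.463, 0.886, 0.0]
contact_force: [0.1, 0.3, -0.1]
width: 0.0513
gripper_force: 0.0
t 26.35 pos [0.4507 0.0121 0.1383] q [1.000e-04 4.633e-01 8.862e-01 1.000e-04] w 0.0513 gf 0.0 qp [-0.13  0.18  1.92  0.    1.03 -0.74]
lid_small [([252.9, 185.6], 0.74, [0.4507, 0.0134, 0.0])]
lid_small_tab [([259.9, 218.1], 0.72, [0.4755, -0.0094, 0.0085]), ([359.2, 371.5], 0.68, [0.7075, -0.113, 0.0085]), ([337.0, 323.1], 0.33, [0.6319, -0.0689, 0.0085])]
Lsm [0.451 0.012] 183 tabdir -41.0 0.0325
(array([0.4375, 0.0252]), 'axis', 46.3, 'size', 11.3, 5.2)
PLAN [-0.0007  0.0004  0.2205 -0.002 ] q6cont -0.58 rows 2.2
```

```bash
sed -i "s/    m=((W.max.*/    m=((W[...,0].astype(int)-W[...,2]>15)\&(W.max(2)<130)\&(np.hypot(X-o[0],Y-o[1])<R-.009)).astype(np.uint8)/" d.py
python3 - <<'E'
from d import *
im=dict(np.load('w10.npz'));o=np.array([.451,.012])
print(bar(im,o,R=.03))
u,v=np.int32(proj(im,[*o,.011]));cv2.imwrite('pics/c10.png',cv2.resize(im['frame'][v-50:v+50,u-50:u+50,::-1],None,fx=5,fy=5,interpolation=cv2.INTER_CUBIC))
E
```

```text
(array([0.4492, 0.0141]), 'axis', 138.3, 'size', 12.3, 36.5)
```

View pics/c10.png

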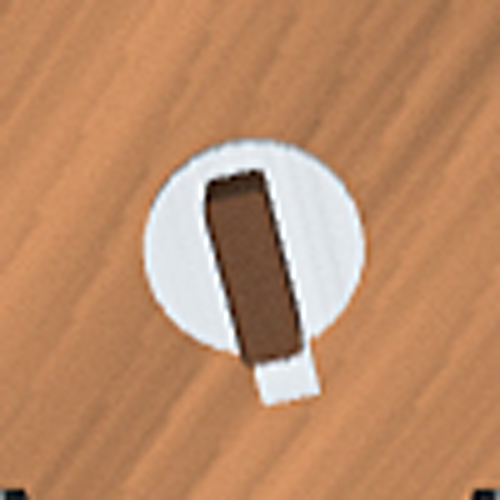

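The crop shows the small lid's disc at (253,247), with its bar and tab pointing to (290,385). That puts the tab at about −41.5°.

```bash
python3 -c "
from h import *
plan(.4507,.0123,.0283,np.radians(138.5))"
```

```text
PLAN [ 2.000e-04  3.000e-04  2.199e-01 -3.950e-02] q6cont -0.82 rows 2.2
```

```bash
python3 -m creep '[[0.6,0,0,0.05,-0.0395],[0.6,0,0,0.12,-0.0395],[0.6,0,0,0.18,-0.0395],[0.6,0,0,0.22,-0.0395],[0.6,0,0,0.22,-0.0395],[0,0,0,0.22,-0.0395],[0,0,0,0.22,-0.0395],[0,0,0,0.22,-0.0395],[0,0,0,0.22,-0.0395],[0,0,0,0.22,-0.0395]]' 30; python3 -m creep '[[0,0,0,0,0],[0,0,0,-0.1,0],[0,0,0,-0.2,0],[0,0,0,-0.3,0],[0,0,0,-0.4,0]]'; python3 -c "
from h import *
show();plan(.56,.13,.23,np.radians(209));plan(.69,.22,.23,np.radians(209))"
```

```text
clock: 27.55
position: [0.4518, 0.012, 0.0294]
ee_rot: [0.002, 0.353, 0.936, 0.0]
contact_force: [0.4, -1.0, 7.1]
width: 0.0112
gripper_force: 33.3
clock: 28.05
position: [0.4499, 0.0122, 0.2305]
ee_rot: [0.0, 0.353, 0.936, 0.0]
contact_force: [1.2, -0.5, -0.5]
width: 0.0114
gripper_force: 32.3
t 28.05 pos [0.4499 0.0122 0.2305] q [3.000e-04 3.530e-01 9.356e-01 1.000e-04] w 0.0114 gf 32.3 qp [-0.13  0.1   1.78  0.    1.27 -0.98]
PLAN [-0.0097  0.3223  0.001  -0.1954] q6cont -1.85 rows 8.2
PLAN [-0.086   0.6292  0.001  -0.1954] q6cont -1.77 rows 8.2
```

```bash
python3 -c "
from h import *
plan(.695,.142,.235,np.radians(209))"
```

```text
PLAN [-0.1966  0.5187 -0.009  -0.1954] q6cont -1.88 rows 8.2
```

```bash
python3 -m creep '[[0,-0.1966,0.519,-0.009,-0.1954],[0,-0.1966,0.519,-0.009,-0.1954],[0,-0.1966,0.519,-0.009,-0.1954],[0,-0.1966,0.519,-0.009,-0.1954],[0,-0.1966,0.519,-0.009,-0.1954],[0,-0.1966,0.519,-0.009,-0.1954],[0,-0.1966,0.519,-0.009,-0.1954],[0,-0.1966,0.519,-0.009,-0.1954],[0,-0.1966,0.519,-0.009,-0.1954],[0,-0.1966,0.519,-0.009,-0.1954]]'
python3 c.py w11 jug_small_spout:.11
python3 - <<'E'
from d import *
im=dict(np.load('w11.npz'));s=manip.get_state();p=np.array(s['position']);a=yaw(s)
j,k=fitc(im,.6385,.1918,.115,.023);print('jug',j,k);print('jug inner',fitc(im,*j,.115,.0195));print('rest',fitc(im,.639,.192,.03,.056))
for c,k in dets(im,'wrist','jug_small_spout')[:2]:
    t=onz(im,c,.11)[:2];print('spoutdir',np.degrees(np.arctan2(*(t-j)[::-1])),np.hypot(*(t-j)))
for gz in(.0283,.0294):
    l,k=fitc(im,p[0],p[1],p[2]-gz+.011,.022);D=l-p[:2];print('lid off',D@[np.cos(a),np.sin(a)],D@[np.sin(a),-np.cos(a)],k)
E
```

```text
clock: 29.05
position: [0.6955, 0.142, 0.2326]
ee_rot: [-0.0, -0.249, 0.968, 0.0]
contact_force: [0.1, 0.1, 0.5]
width: 0.0111
gripper_force: 32.3
t 29.05 pos [0.6955 0.142  0.2326] q [-2.000e-04 -2.493e-01  9.684e-01  1.000e-04] w 0.0111 gf 32.3 qp [ 0.1   0.49  1.2   0.    1.45 -1.97]
jug_small_spout [([322.6, 198.0], 0.67, [0.6669, 0.206, 0.11])]
jug [0.63925505 0.19169564] 175.2014923095703
jug inner (array([0.63876041, 0.19027258]), np.float64(182.84347534179688))
rest (array([0.63852355, 0.19232762]), np.float64(106.18307495117188))
spoutdir 27.30558692769347 0.031087547035765294
lid off 0.0022965476891363876 -0.00039031529450710546 160.68875122070312
lid off 0.0017477634473109657 -0.00033515482212379704 162.1509246826172
```

View pics/w11.png

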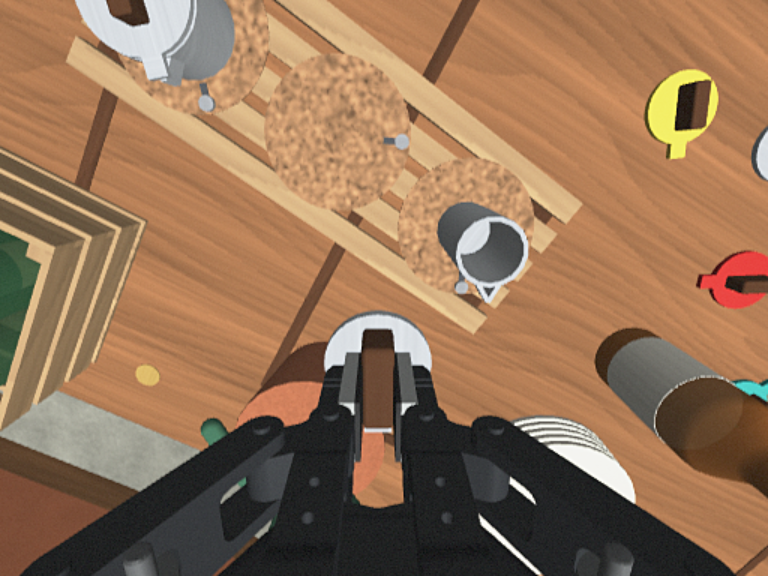

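The small jug's rim is at (492,250) with its spout at (488,292), and the lid is in hand at (378,360). The large lid sits with its tab over the spout, pointing at its stud (206,103).

```bash
python3 -c "
from h import *
plan(.6407,.1926,.17,np.radians(208.5))"
```

```text
PLAN [0.047  0.1418 0.1258 0.0011] q6cont -1.78 rows 2.0
```

```bash
python3 -m creep '[[0,0.047,0.142,0,0.001],[0,0.047,0.142,0,0.001],[0,0.047,0.142,0.06,0.001],[0,0.047,0.142,0.12,0.001],[0,0.047,0.142,0.126,0.001],[0,0.047,0.142,0.126,0.001]]';python3 -c "
from h import *
show();plan(.6407,.1926,.137,np.radians(208.5))"
```

```text
clock: 29.8
position: [0.6405, 0.1926, 0.1694]
ee_rot: [-0.001, -0.247, 0.969, 0.0]
contact_force: [0.8, -0.2, -0.5]
width: 0.011
gripper_force: 32.3
t 29.8 pos [0.6405 0.1926 0.1694] q [-7.00e-04 -2.47e-01  9.69e-01  1.00e-04] w 0.011 gf 32.3 qp [ 0.19  0.46  1.41  0.    1.28 -1.88]
PLAN [-0.0005 -0.0001  0.0647  0.0003] q6cont -1.78 rows 0.6
```

```bash
python3 -m creep '[[0,0,0,0.02,0],[0,0,0,0.035,0],[0,0,0,0.05,0],[0,0,0,0.062,0],[0,0,0,0.067,0],[0,0,0,0.067,0]]'
```

```text
clock: 30.4
position: [0.6411, 0.1927, 0.1383]
ee_rot: [0.001, -0.247, 0.969, -0.0]
contact_force: [-2.0, -0.7, 7.7]
width: 0.0113
gripper_force: 33.7
```

```bash
python3 -m creep '[[0,0,0,-0.002,0],[0.5,0,0,-0.002,0],[0.5,0,0,-0.002,0],[0.5,0,0,-0.002,0],[0.5,0,0,-0.01,0],[0.5,0,0,-0.06,0],[0.5,0,0,-0.16,0]]';python3 -c "
from h import *
show();plan(.4206,.0945,.14,np.radians(196))"
```

```text
clock: 31.1
position: [0.6383, 0.1922, 0.2124]
ee_rot: [-0.005, -0.247, 0.969, 0.0]
contact_force: [1.4, 0.7, -0.2]
width: 0.0427
gripper_force: 0.0
t 31.1 pos [0.6383 0.1922 0.2124] q [-5.000e-03 -2.473e-01  9.689e-01  4.000e-04] w 0.0427 gf 0.0 qp [ 0.19  0.44  1.34  0.    1.38 -1.88]
PLAN [0.4758 0.0372 0.1448 0.0351] q6cont -1.63 rows 5.0
```

```bash
python3 -m creep '[[0.6,0.1,0,-0.06,0.035],[0.6,0.3,0.03,-0.06,0.035],[0.6,0.476,0.037,0,0.035],[0.6,0.476,0.037,0.1,0.035],[0.6,0.476,0.037,0.145,0.035],[0.6,0.476,0.037,0.145,0.035],[0.6,0.476,0.037,0.145,0.035],[0.6,0.476,0.037,0.145,0.035]]'
python3 c.py w12 lid_odd:0 lid_odd_tab:.0085 jug_small_spout:.11
python3 - <<'E'
from d import *
im=dict(np.load('w12.npz'))
t=max(dets(im,'wrist','lid_odd_tab'),key=lambda r:r[1])[0];t=onz(im,t,.0085)[:2]
o,_=fitc(im,.4206,.0945,.011,.017);lids(im,[('odd',*o,.011,.017,t)]);print(bar(im,o,R=.03))
plan(*o,.0283,np.radians(196))
E
```

```text
clock: 31.9
position: [0.4237, 0.0949, 0.1441]
ee_rot: [0.001, -0.139, 0.99, 0.0]
contact_force: [0.9, 1.1, 0.3]
width: 0.0511
gripper_force: 0.0
t 31.9 pos [0.4237 0.0949 0.1441] q [ 7.000e-04 -1.393e-01  9.902e-01  1.000e-04] w 0.0511 gf 0.0 qp [ 0.06  0.15  1.95  0.    1.04 -1.79]
lid_odd [([256.2, 185.4], 0.95, [0.4222, 0.0989, 0.0]), ([255.0, 210.4], 0.44, [0.4499, 0.1057, 0.0])]
lid_odd_tab [([254.8, 208.9], 0.86, [0.445, 0.1039, 0.0085]), ([485.5, 276.9], 0.39, [0.4527, 0.3835, 0.0085])]
jug_small_spout []
odd [0.4204 0.0947] 168 tabdir 20.6 0.0264
(array([0.4183, 0.0973]), 'axis', 0.0, 'size', 37.5, 25.7)
PLAN [9.400e-03 1.600e-03 2.328e-01 2.000e-04] q6cont -1.63 rows 2.3
```

View pics/w12.png

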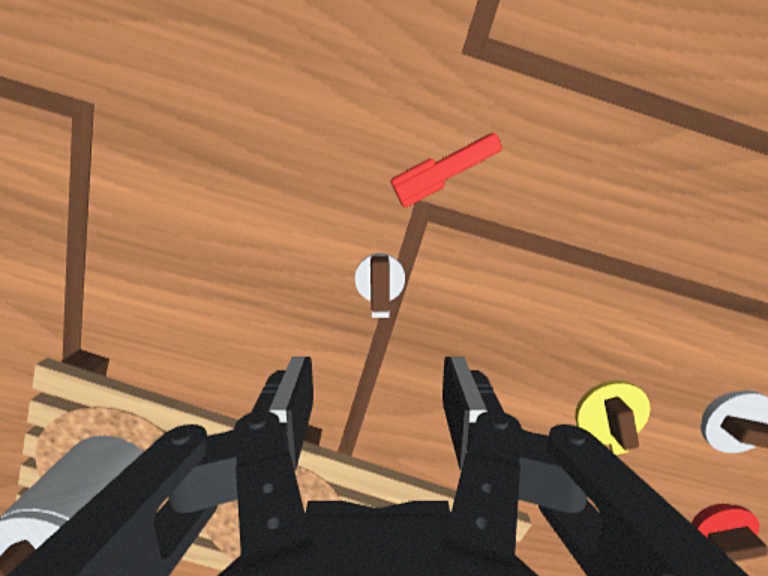

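The odd lid is at (380,279) with its bar upright in the picture, so it is already aligned with the jaws.

```bash
python3 -m creep '[[0.6,0.009,0.0015,0.08,0],[0.6,0.009,0.0015,0.16,0],[0.6,0.009,0.0015,0.21,0],[0.6,0.009,0.0015,0.231,0],[0.6,0.009,0.0015,0.231,0],[0,0.009,0.0015,0.231,0],[0,0.009,0.0015,0.231,0],[0,0.009,0.0015,0.231,0],[0,0.009,0.0015,0.231,0],[0,0.009,0.0015,0.231,0]]' 30; python3 -m creep '[[0,0,0,0,0],[0,0,0,-0.1,0],[0,0,0,-0.2,0],[0,0,0,-0.3,0],[0,0,0,-0.38,0]]'; python3 -c "
from h import *
show();im=eyes.get_image('top');print(fitc(im,.606,-.297,.055,.08));plan(.6,-.297,.23,np.radians(90))"
```

```text
clock: 33.15
position: [0.4197, 0.0945, 0.0292]
ee_rot: [0.001, -0.14, 0.99, -0.0]
contact_force: [0.6, -0.2, 6.6]
width: 0.0116
gripper_force: 32.9
clock: 33.65
position: [0.4186, 0.0943, 0.2212]
ee_rot: [0.002, -0.14, 0.99, -0.0]
contact_force: [1.1, 0.1, -0.8]
width: 0.0111
gripper_force: 32.0
t 33.65 pos [0.4186 0.0943 0.2212] q [ 1.500e-03 -1.396e-01  9.902e-01 -1.000e-04] w 0.0111 gf 32.0 qp [ 0.06  0.07  1.83  0.    1.24 -1.79]
(array([ 0.61388226, -0.30472016]), np.float64(71.88203430175781))
PLAN [-0.1247 -0.851  -0.0061  0.2946] q6cont -0.46 rows 12.3
```

```bash
python3 -c "
from h import *
for f in('w1','w9'):
    print(fitc(dict(np.load(f+'.npz')),.607,-.299,.055,.08,.016))
plan(.607,-.28,.23,np.radians(90))"
```

```text
(array([ 0.61266389, -0.30521777]), np.float64(105.42758178710938))
(array([ 0.61227243, -0.30171508]), np.float64(127.70536041259766))
PLAN [-0.1476 -0.8222 -0.0061  0.2946] q6cont -0.43 rows 12.3
```

```bash
python3 -m creep '[[0,-0.1247,-0.82,-0.01,0.29],[0,-0.1247,-0.82,-0.01,0.29],[0,-0.1247,-0.82,-0.01,0.29],[0,-0.1247,-0.82,-0.01,0.29],[0,-0.1247,-0.82,-0.01,0.29],[0,-0.1247,-0.82,-0.01,0.29],[0,-0.1247,-0.82,-0.01,0.29],[0,-0.1247,-0.82,-0.01,0.29],[0,-0.1247,-0.82,-0.01,0.29],[0,-0.1247,-0.82,-0.01,0.29]]'; python3 -c "
from h import *
show();plan(.605,-.275,.055,np.radians(90))"
```

```text
clock: 34.7
position: [0.5923, -0.2857, 0.2216]
ee_rot: [-0.0, 0.577, 0.817, -0.0]
contact_force: [-0.4, 0.5, -0.6]
width: 0.0113
gripper_force: 32.0
t 34.7 pos [ 0.5923 -0.2857  0.2216] q [-2.000e-04  5.766e-01  8.170e-01 -3.000e-04] w 0.0113 gf 32.0 qp [-0.55  0.41  1.35 -0.    1.37 -0.9 ]
PLAN [0.0116 0.031  0.3332 0.0544] q6cont -0.43 rows 3.3
```

```bash
python3 -m creep '[[0,0.012,0.031,0.1,0.054],[0,0.012,0.031,0.2,0.054],[0,0.012,0.031,0.28,0.054],[0,0.012,0.031,0.33,0.054],[0,0.012,0.031,0.33,0.054],[0.3,0.012,0.031,0.33,0.054],[0.3,0.012,0.031,0.33,0.054],[0.3,0.012,0.031,0.2,0.054],[0.3,0.012,0.031,0.1,0.054],[0.3,0.012,0.031,-0.02,0.054]]'; python3 -c "
from h import *
show();im=eyes.get_image('top')
for n in['lid_medium','lid_odd']:print(n,[(c,k,onz(im,c,0)[:2]) for c,k in dets(im,'top',n)])
plan(.47,.10,.25,np.radians(140))"
```

```text
clock: 35.7
position: [0.6048, -0.2718, 0.2125]
ee_rot: [0.002, 0.703, 0.711, 0.001]
contact_force: [0.7, -0.4, 1.1]
width: 0.026
gripper_force: 0.0
t 35.7 pos [ 0.6048 -0.2718  0.2125] q [1.900e-03 7.030e-01 7.112e-01 6.000e-04] w 0.026 gf 0.0 qp [-0.53  0.42  1.36  0.    1.35 -0.54]
lid_medium [(array([147.8, 224.7]), 0.83, array([0.45546488, 0.39662572])), (array([183.1, 217. ]), 0.83, array([0.47788614, 0.29409707])), (array([102.1, 159.4]), 0.78, array([0.64691751, 0.5328024 ])), (array([130.5, 188.1]), 0.63, array([0.56250425, 0.44851439]))]
lid_odd [(array([302.5, 169. ]), 0.71, array([ 0.61945351, -0.05636291])), (array([377.3, 174.4]), 0.46, array([ 0.60371422, -0.27805355]))]
PLAN [ 0.7493 -0.2655 -0.068  -0.137 ] q6cont -0.66 rows 8.0
```

```bash
python3 -m creep '[[0.6,0.74,-0.26,-0.07,-0.01],[0.6,0.74,-0.26,-0.07,-0.01],[0.6,0.74,-0.26,-0.07,-0.01],[0.6,0.74,-0.26,-0.07,-0.01],[0.6,0.74,-0.26,-0.07,-0.01],[0.6,0.74,-0.26,-0.07,-0.01],[0.6,0.74,-0.26,-0.07,-0.01],[0.6,0.74,-0.26,-0.07,-0.01],[0.6,0.74,-0.26,-0.07,-0.01]]'; python3 -c "
from h import *
show();plan(.456,.395,.17,np.radians(95))"
```

```text
clock: 36.75
position: [0.4674, 0.1014, 0.2441]
ee_rot: [-0.001, 0.678, 0.735, 0.001]
contact_force: [0.7, 0.2, -1.4]
width: 0.0512
gripper_force: 0.0
t 36.75 pos [0.4674 0.1014 0.2441] q [-0.0008  0.6782  0.7349  0.0012] w 0.0512 gf 0.0 qp [ 0.07  0.13  1.7   0.    1.31 -0.02]
PLAN [ 0.5872  0.0244  0.1482 -0.0011] q6cont 0.63 rows 6.1
```

```bash
python3 -m creep '[[0.6,0.587,0.024,0,0],[0.6,0.587,0.024,0,0],[0.6,0.587,0.024,0,0],[0.6,0.587,0.024,0.05,0],[0.6,0.587,0.024,0.1,0],[0.6,0.587,0.024,0.148,0],[0.6,0.587,0.024,0.148,0],[0.6,0.587,0.024,0.148,0]]'
python3 c.py w13 lid_medium:0 lid_medium_tab:.0085 
python3 - <<'E'
from d import *
im=dict(np.load('w13.npz'))
o,_=fitc(im,.456,.395,.011,.027)
for c,k in dets(im,'wrist','lid_medium_tab'):
    t=onz(im,c,.0085)[:2]
    if np.hypot(*(t-o))<.06: lids(im,[('med',*o,.011,.027,t)])
print(bar(im,o,R=.03))
plan(*o,.0285,np.radians(95))
E
```

```text
clock: 37.55
position: [0.4591, 0.3905, 0.1667]
ee_rot: [-0.0, 0.68, 0.734, -0.002]
contact_force: [-0.1, -1.8, 1.1]
width: 0.0513
gripper_force: 0.0
t 37.55 pos [0.4591 0.3905 0.1667] q [-3.000e-04  6.796e-01  7.336e-01 -2.400e-03] w 0.0513 gf 0.0 qp [ 0.59  0.37  1.56 -0.    1.21  0.51]
lid_medium [([259.3, 252.0], 0.96, [0.475, 0.2964, 0.0]), ([345.7, 135.2], 0.88, [0.5554, 0.4465, 0.0]), ([248.9, 176.9], 0.78, [0.455, 0.3922, 0.0]), ([465.3, 47.9], 0.69, [0.6556, 0.538, 0.0]), ([440.2, 175.6], 0.24, [0.6699, 0.4103, 0.0])]
lid_medium_tab [([442.2, 26.6], 0.95, [0.6227, 0.5517, 0.0085]), ([250.5, 143.3], 0.88, [0.4539, 0.4312, 0.0085]), ([363.1, 170.2], 0.86, [0.5784, 0.4116, 0.0085]), ([287.1, 243.8], 0.84, [0.5066, 0.3153, 0.0085])]
med [0.4553 0.3944] 165 tabdir 92.1 0.0369
(array([0.4552, 0.3968]), 'axis', 93.0, 'size', 11.4, 36.2)
PLAN [ 0.011  -0.0112  0.2846 -0.0023] q6cont 0.63 rows 2.9
```

View pics/w13.png

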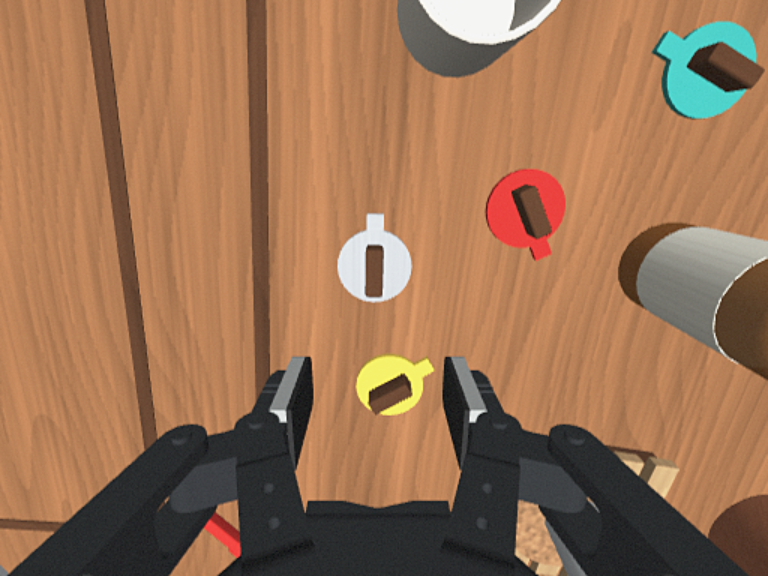

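The plain grey medium lid is at (374,265) with its bar nearly aligned with the jaws. The yellow lid at (390,385) and the red one at (527,208) are clear of the grasp.

```bash
python3 -m creep '[[0.6,0.011,-0.01,0.08,0.005],[0.6,0.011,-0.01,0.16,0.005],[0.6,0.011,-0.01,0.23,0.005],[0.6,0.011,-0.01,0.27,0.005],[0.6,0.011,-0.01,0.27,0.005],[0.6,0.011,-0.01,0.27,0.005]]'; python3 -c "
from h import *
show();plan(.4553,.3945,.0285,np.radians(93))"
```

```text
clock: 38.35
position: [0.456, 0.3952, 0.0357]
ee_rot: [0.0, 0.692, 0.722, 0.001]
contact_force: [0.6, 0.7, 0.3]
width: 0.0511
gripper_force: 0.0
t 38.35 pos [0.456  0.3952 0.0357] q [3.000e-04 6.922e-01 7.217e-01 1.000e-03] w 0.0511 gf 0.0 qp [ 0.6   0.5   1.73 -0.    0.92  0.56]
PLAN [-0.0014 -0.0015  0.0143 -0.0017] q6cont 0.66 rows 0.1
```

```bash
python3 -m creep '[[0.6,-0.001,-0.001,0.0145,0],[0.6,-0.001,-0.001,0.0145,0],[0,-0.001,-0.001,0.0145,0],[0,-0.001,-0.001,0.0145,0],[0,-0.001,-0.001,0.0145,0],[0,-0.001,-0.001,0.0145,0],[0,-0.001,-0.001,0.0145,0],[0,-0.001,-0.001,-0.1,0],[0,-0.001,-0.001,-0.2,0],[0,-0.001,-0.001,-0.4,0]]' 30; python3 -c "
from h import *
show();plan(.45,.0,.25,np.radians(93));plan(.612,-.315,.25,np.radians(0))"
```

```text
clock: 39.35
position: [0.4537, 0.3948, 0.1778]
ee_rot: [-0.0, 0.692, 0.722, -0.001]
contact_force: [1.3, 0.6, -0.2]
width: 0.0112
gripper_force: 31.0
t 39.35 pos [0.4537 0.3948 0.1778] q [-2.000e-04  6.917e-01  7.222e-01 -9.000e-04] w 0.0112 gf 31.0 qp [0.6  0.36 1.55 0.   1.23 0.56]
PLAN [-0.7885 -0.0414 -0.1444 -0.0015] q6cont -0.05 rows 8.0
PLAN [-1.4319  0.2551 -0.1444  0.2569] q6cont 1.1 rows 14.6
```

```bash
python3 -m creep '[[0,-0.1,0,-0.15,0],[0,-0.789,-0.04,-0.15,0],[0,-0.789,-0.04,-0.15,0],[0,-0.789,-0.04,-0.15,0],[0,-0.789,-0.04,-0.15,0],[0,-0.789,-0.04,-0.15,0],[0,-0.789,-0.04,-0.15,0],[0,-0.789,-0.04,-0.15,0],[0,-0.789,-0.04,-0.15,0],[0,-0.789,-0.04,-0.15,0]]'; python3 -c "
from h import *
show();plan(.609,-.24,.25,np.radians(0))"
```

```text
clock: 40.35
position: [0.4511, -0.0024, 0.2519]
ee_rot: [0.0, 0.693, 0.721, -0.0]
contact_force: [0.6, 0.7, -0.5]
width: 0.0112
gripper_force: 31.0
t 40.35 pos [ 0.4511 -0.0024  0.2519] q [ 3.000e-04  6.934e-01  7.206e-01 -3.000e-04] w 0.0112 gf 31.0 qp [-0.16  0.08  1.74 -0.    1.32 -0.2 ]
PLAN [-0.4871  0.2973  0.0037  0.2561] q6cont 1.2 rows 10.7
```

```bash
python3 -m creep '[[0,-0.487,0.297,0.004,0.256],[0,-0.487,0.297,0.004,0.256],[0,-0.487,0.297,0.004,0.256],[0,-0.487,0.297,0.004,0.256],[0,-0.487,0.297,0.004,0.256],[0,-0.487,0.297,0.004,0.256],[0,-0.487,0.297,0.004,0.256],[0,-0.487,0.297,0.004,0.256],[0,-0.487,0.297,0.004,0.256],[0,-0.487,0.297,0.004,0.256]]'; python3 c.py w14 lid_odd:0.01 bowl:0; python3 -c "
from h import *
im=dict(np.load('w14.npz'));print(fitc(im,.609,-.3,.055,.08),fitc(im,.605,-.277,.016,.017,.02))
plan(.609,-.322,.15,np.radians(0))"
```

```text
clock: 41.35
position: [0.6105, -0.2349, 0.2488]
ee_rot: [-0.001, 0.999, 0.054, -0.001]
contact_force: [-0.9, -0.1, -0.6]
width: 0.0112
gripper_force: 31.0
t 41.35 pos [ 0.6105 -0.2349  0.2488] q [-1.000e-03  9.985e-01  5.440e-02 -6.000e-04] w 0.0112 gf 31.0 qp [-0.47  0.4   1.32  0.    1.43  0.99]
lid_odd [([281.3, 171.1], 0.83, [0.6067, -0.2776, 0.01])]
bowl [([299.2, 167.9], 0.66, [0.6118, -0.3038, 0.0])]
(array([ 0.60884955, -0.30155643]), np.float64(91.5067367553711)) (array([ 0.60411867, -0.27875999]), np.float64(129.50430297851562))
PLAN [-0.0232  0.172   0.1984  0.0188] q6cont 1.08 rows 2.6
```

View pics/w14.png

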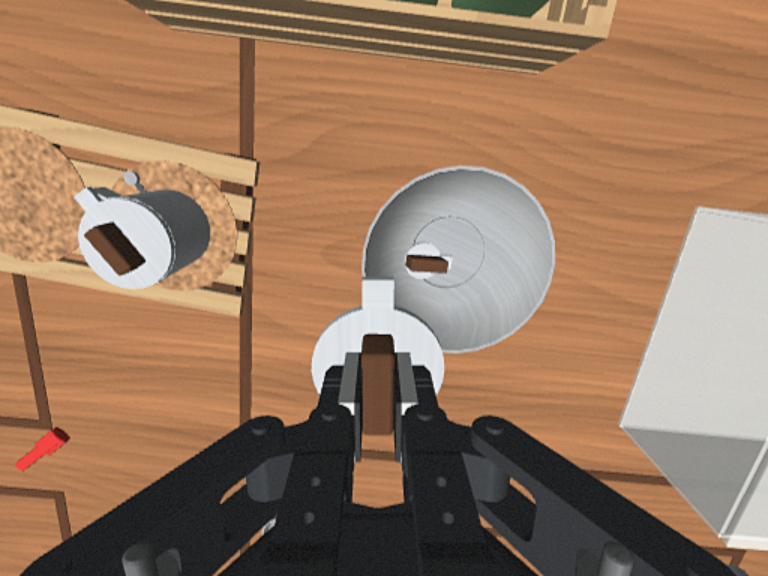

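The odd lid rests inside the bowl at (427,260), and the bowl's rim is centred at (458,259). The medium lid is in hand at (378,360), and the large jug with its lid stands at (125,240).

```bash
python3 -m creep '[[0,-0.02,0.176,0,0.019],[0,-0.02,0.176,0.05,0.019],[0,-0.02,0.176,0.15,0.019],[0,-0.02,0.176,0.25,0.019],[0,-0.02,0.176,0.32,0.019],[0,-0.02,0.176,0.355,0.019],[0,-0.02,0.176,0.355,0.019]]'; python3 -c "
from h import *
show();plan(.61,-.325,.065,0)"
```

```text
clock: 42.2
position: [0.6082, -0.3231, 0.0683]
ee_rot: [-0.002, 1.0, -0.001, -0.003]
contact_force: [-0.8, 0.1, -1.0]
width: 0.0115
gripper_force: 31.0
t 42.2 pos [ 0.6082 -0.3231  0.0683] q [-0.0024  1.     -0.0013 -0.0033] w 0.0115 gf 31.0 qp [-0.59  0.57  1.47  0.    1.1   0.98]
PLAN [ 0.0036  0.0037  0.0066 -0.0004] q6cont 1.08 rows 0.1
```

Released low over the bowl, then retreat to check jugs, lids and bowl from above.

```bash
python3 -m creep '[[0,0,0.003,0.02,0],[0.35,0,0.003,0.02,0],[0.35,0,0.003,0.02,0],[0.35,0,0.003,0,0],[0.35,0,0.003,-0.1,0],[0.35,0,0.003,-0.2,0],[0.35,0,0.003,-0.3,0],[0.35,0,0.003,-0.4,0]]'; python3 -c "
from h import *
show();plan(.40,.03,.28,np.radians(90))"
```

```text
clock: 43.0
position: [0.61, -0.3267, 0.2767]
ee_rot: [0.001, 1.0, -0.003, 0.001]
contact_force: [1.5, 0.6, -0.2]
width: 0.0297
gripper_force: 0.0
t 43.0 pos [ 0.61   -0.3267  0.2767] q [ 8.0e-04  1.0e+00 -2.7e-03  1.3e-03] w 0.0297 gf 0.0 qp [-0.59  0.44  1.17  0.    1.52  0.98]
PLAN [-0.4238 -0.7112 -0.0066 -0.2508] q6cont 0.07 rows 10.5
```

```bash
python3 -m creep '[[0.35,-0.42,-0.70,-0.04,-0.41],[0.35,-0.42,-0.70,-0.04,-0.41],[0.35,-0.42,-0.70,-0.04,-0.41],[0.35,-0.42,-0.70,-0.04,-0.41],[0.35,-0.42,-0.70,-0.04,-0.41],[0.35,-0.42,-0.70,-0.04,-0.41],[0.35,-0.42,-0.70,-0.04,-0.41],[0.35,-0.42,-0.70,-0.04,-0.41],[0.35,-0.42,-0.70,-0.04,-0.41],[0.35,-0.42,-0.70,-0.04,-0.41]]';python3 -m creep '[[0.35,0,0,0,-0.17],[0.35,0,0,0,-0.17],[0.35,0,0,0,-0.17],[0.35,0,0,0,-0.17],[0.35,0,0,0,-0.17],[0.35,0,0,0,-0.17],[0.35,0,0,0,-0.17],[0.35,0,0,0,-0.17]]'
python3 c.py w15 lid_large_tab:.0975 lid_small_tab:.1175 lid_medium:0.01 lid_odd:0.01 bowl:0; python3 - <<'E'
from h import *
T=eyes.get_image('top');W=eyes.get_image('wrist');S=eyes.get_image('side')
for nm,im in(('top',T),('wrist',W)):
    print(nm,'LL',fitc(im,.6134,-.057,.1,.032,.008),'LS',fitc(im,.639,.1915,.12,.022,.008))
for c,im in(('top',T),('side',S)):
    for n,z in(('lid_large_tab',.0975),('lid_small_tab',.1175),('lid_medium',.02),('lid_odd',.02),('amber_bottle',0)):
        print(c,n,[(np.round(onz(im,p,z)[:2],3).tolist(),round(k,2)) for p,k in dets(im,c,n)])
E
```

```text
clock: 44.0
position: [0.4007, 0.0262, 0.2946]
ee_rot: [0.001, 0.73, 0.683, 0.002]
contact_force: [0.3, -1.1, -0.7]
width: 0.0301
gripper_force: 0.0
clock: 44.8
position: [0.4021, 0.0244, 0.294]
ee_rot: [0.002, 0.285, 0.959, 0.0]
contact_force: [0.4, 0.2, -0.0]
width: 0.0297
gripper_force: 0.0
t 44.8 pos [0.4021 0.0244 0.294 ] q [1.500e-03 2.851e-01 9.585e-01 3.000e-04] w 0.0297 gf 0.0 qp [-0.11 -0.02  1.74  0.    1.42 -1.11]
lid_large_tab [([167.8, 331.0], 0.54, [0.5413, -0.2213, 0.0975])]
lid_small_tab [([478.3, 267.3], 0.7, [0.6684, 0.2067, 0.1175])]
lid_medium [([430.2, 100.0], 0.73, [0.4713, 0.2871, 0.01]), ([277.8, 284.9], 0.61, [0.6232, -0.0634, 0.01]), ([163.2, 339.7], 0.49, [0.6097, -0.3209, 0.01])]
lid_odd [([180.5, 327.7], 0.38, [0.6046, -0.2736, 0.01])]
bowl []
top LL (array([ 0.61473878, -0.05664791]), np.float64(127.99666595458984)) LS (array([0.63969635, 0.19120022]), np.float64(135.62002563476562))
wrist LL (array([ 0.61321461, -0.05788689]), np.float64(103.60823822021484)) LS (array([0.63988979, 0.19103774]), np.float64(169.18788146972656))
top lid_large_tab [([0.642, -0.026], 0.74), ([0.624, 0.069], 0.6)]
top lid_small_tab [([0.669, 0.213], 0.69)]
top lid_medium [([0.649, 0.528], 0.79), ([0.611, -0.334], 0.76), ([0.551, 0.434], 0.7), ([0.477, 0.301], 0.62)]
top lid_odd [([0.602, -0.276], 0.47)]
top amber_bottle [([0.68, 0.409], 0.83)]
side lid_large_tab [([0.656, -0.028], 0.83)]
side lid_small_tab [([0.662, 0.196], 0.54)]
side lid_medium [([0.449, 0.267], 0.76), ([0.53, 0.415], 0.6), ([0.599, -0.327], 0.59), ([0.638, 0.511], 0.44)]
side lid_odd [([0.587, -0.285], 0.56)]
side amber_bottle [([0.657, 0.404], 0.56)]
```

```bash
python3 -c "
from rig import manip
print(manip.sign_off())"
```

```text
the job is handed in; nothing more can be done
None
```

The job is handed in: the large and small jugs (there was no medium jug) stand on the right and left cork discs, spouts to the studs and lids on with tabs over the spouts, the medium and odd lids are in the bowl, and the amber bottle was still standing in the last camera check.

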